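Press a bush home with bench locking pliers

TASK

Slide the aluminium bracket, flat and bush first, fully home between the cheeks of the bench locking pliers, gently up against the stop, and let go. Press the long handle down until it snaps over centre and stays locked by itself, driving the brass bush fully down, without leaning hard on it at its stop. Then take the hand off and press the small release tab gently, so that the pliers spring open and leave the bracket free in the mouth; disturb nothing else on the bench.

Things in the scene. Friction and masses are not known exactly. Their poses are not given: they have to be found in the camera images.
- pliers: Locking pliers on a flat steel base plate (325 x 70 mm), fixed on a riser of unknown height, so that the origin (under the jaw pivot) lies 0 to 10 mm above the bench. +x points out of the mouth, -x along the handles, z up. Lower jaw: a flat bed, top at z = 30 mm, from x = 30 to 115 mm, 50 mm wide. Handle pivot at x = -54, z = 72 mm, release lever's pivot at x = -190, z = 37 mm.
- nest (a point): Point on the top of the lower jaw's bed (z = 30 mm of the pliers), right under the pad, on the centre line between the cheeks, 22 mm before the stop's face. Same axes as the pliers. When the bracket is home its bush is centred over this point.
- stop: Steel stop block 10 x 34 x 18 mm on the bed at its inner end (fixed); its face towards the mouth lies 22 mm from the nest point (at x = 40 mm of the pliers). The bracket's front edge is to rest against it; it should be met with less than 25 N.
- bracket: Loose cast aluminium bracket, about 120 g, lying flat, 110 mm long. Origin in the middle of the underside, x along its length towards the bush end. Front plate from x = -10 to 55 mm, 30 mm wide, 10 mm thick, carries the bush at x = 33 mm. Behind it a tail 16 mm wide to x = -55 mm, on which a lug to hold it by rises to z = 36 mm: the lug is 16 mm wide (across y) and reaches from x = -50 to -20 mm.
- bush_seat (a point): Point on the bracket's top face (10 mm above its underside) on the axis of the bush, 33 mm in front of the bracket's origin, axes as the bracket.
- bush (a joint): How far the brass flanged bush (flange 22 mm across, 2 mm thick) has been pressed into the bracket, m: 0 to 0.0012 at the start, when the flange stands some 5 to 6 mm clear of the bracket's face; 0.006 when home, flange down on the face. It is a tight fit, takes about 15 N and stays where it is pushed.
- handle (a joint): Angle of the long handle, rad: 0 raised and open (sprung); it locks somewhere from 0.46 to 0.61 on a rigid stop, about 0.03 past dead centre: where depends on a hidden adjustment that differs each time, so feel for it. At the press point it takes 2 to 3 N at first, up to 5 to 8 N with a bush under the pad, falls away as it snaps over centre, then meets the stop.
- long_handle: The long handle, with a black sleeve (85 x 24 x 16 mm, from 45 to 130 mm from the pivot). Origin on its pivot, x towards the jaw, z out of its top; it is level at 0.537 rad. Never press it with more than 25 N. With nothing under the pad it does not stay locked.
- press_point (a point): Point on the top face of the sleeve where the handle is best pressed, 110 mm behind the handle's pivot and 8 mm above its axis line, 20 mm from the free end, axes as the handle. It moves with the handle.
- release (a joint): Angle of the release lever, rad: 0 at rest (tab up, sprung), 0.40 fully pressed. After some free travel its nose meets the locked handle (resistance rises), lifts it past centre, and the handle springs up by itself.
- multimeter: Bystander: grey multimeter lying flat, 150 x 75 x 34 mm, origin under its middle.
- jar: Bystander: glass jar with steel lid, 60 mm across, 65 mm tall, origin under its middle.
- screwdriver: Bystander: screwdriver lying on the bench, origin under its middle.
- motor: Bystander: small upright steel motor, 56 mm across, 68 mm tall with a shaft on top, origin under its middle.
- mouth (a point): Entry of the mouth: on the bed's top at its outer end, 53 mm before the nest point, axes as the pliers. Two guide cheeks stand on the bed, inner faces at y = +-17 mm, up to z = 39 mm of the pliers, from x = 38 to 98 mm of the pliers; from there they flare out to about 40 mm apart at x = 114 mm.
- pad_tip (a point): Lower tip of the round sprung pad (18 mm across) under the upper jaw, which comes straight down over the nest point as the handle is pressed. Open, it is at about z = 56 mm of the pliers: the bracket must be slid in from the mouth, its underside less than 6 mm above the bed. The jaw beam reaches x = 80 mm of the pliers and, open, up to z = 100 mm.
- release_lever: Small steel lever between the two handles; origin on its pivot. Its flat tab sticks out beyond the handle's free end. It must never be pressed with more than 25 N.
- tab (a point): Middle of the top of the release lever's flat tab (32 x 26 x 6 mm), at rest at z = 61 mm of the pliers, 234 mm behind the jaw pivot, 44 mm behind the lever's pivot. Pressed straight down with about 4 to 7 N it frees the locked handle after 2 to 15 mm, depending on where the handle locked; the travel ends rigidly after about 17 mm.
Things that resemble listed ones, but are neither listed nor needed, are in the scene too. Several things look just like the bracket: the one meant starts farthest from the robot's base.

How it is judged:
On the way, in this order (a step that is already met when the one before it is completed fails the run):
1. the bracket lies flat on the bed between the cheeks, bush under the pad, the bush not yet pressed (horizontal distance between bush_seat and nest below 0.0035 m and z of bush_seat in the frame of nest between 0.0075 and 0.0125 m and angle between the x axis of bracket and the x axis of pliers, either way round below 0.12 rad and angle between bracket's own z axis and vertical below 0.06 rad and value of joint bush below 0.003 m), for 0.2 s.
2. the handle is locked over centre by itself, not touched, with the bush pressed home (horizontal distance between bush_seat and nest below 0.0035 m and z of bush_seat in the frame of nest between 0.0075 and 0.0125 m and angle between the x axis of bracket and the x axis of pliers, either way round below 0.12 rad and angle between bracket's own z axis and vertical below 0.06 rad and value of joint handle above 0.43 rad and value of joint bush above 0.005 m and contact force between the fingers and long_handle below 0.2 N), for 0.5 s.
3. the release tab is pressed while the handle is still locked (value of joint release above 0.04 rad and value of joint handle above 0.43 rad).
At the end, for the whole second after the job is handed in: The bracket rests flat on the bed in the pliers' mouth, bush axis within 3.5 mm of the nest point and along the pliers within 0.12 rad, bush pressed at least 5 mm in (of 6), the handle sprung open (below 0.15 rad), the release lever back at rest, everything still (horizontal distance between bush_seat and nest below 0.0035 m and z of bush_seat in the frame of nest between 0.0075 and 0.0125 m and angle between the x axis of bracket and the x axis of pliers, either way round below 0.12 rad and angle between bracket's own z axis and vertical below 0.06 rad and value of joint handle below 0.15 rad and value of joint bush above 0.005 m and value of joint release below 0.05 rad and linear speed of bracket below 0.02 m/s); the robot touches nothing.
It fails at once if the handle's sleeve is pressed with more than 25 N (contact force between the fingers and long_handle above 25 N).
It fails at once if the release tab is pressed with more than 25 N (contact force between the fingers and release_lever above 25 N).
It fails at once if the bracket is rammed against the stop with more than 25 N (contact force between bracket and stop above 25 N).
It fails at once if a bystander is shifted by more than 25 mm (distance of any of multimeter, jar, screwdriver, motor from where it was at the start of the episode above 0.025 m).
It also fails if it takes over 72 s, if anything falls off the work surface, if the arm or the gripper's body presses on something with over 40 N, if the wrist force passes 120 N, or if a joint passes its speed limit or range.

ROBOT

A 6-joint arm with a two-finger parallel gripper is mounted at the origin on the work surface. World frame = base frame: x ahead of the robot, y to its left, z up, the work surface at z = 0. Lengths are in m, angles in rad, forces in N, time in s.
With the tool pointing down it reaches from about 0.375 to 0.975 m from the base axis. Payload 3.8 kg.
Tool frame: the origin (TCP) lies at the very end of the fingers, on their centre line; the grasp point (between the pads) lies 19 mm behind it; z points along the fingers, y is the direction in which the jaws open and shut (so a half turn about z gives the same grasp; the last joint's range is limited). The gripper opens to 85 mm and grips with 20 to 120 N. Pads are 22 mm wide; open, the fingers measure 114 mm over their backs; the gripper's body (76 mm by 85 mm) begins 54 mm behind the grasp point. The pads swing forward as they close: fully open they stand 13 mm farther back than shut.
Start: joints at [-1.16, 0.264, 1.604, -0, 1.274, -0.037], TCP at [0.292, -0.608, 0.231] pointing down, gripper open.
Joint ranges: [-2.63, 2.63], [-0.94, 2.18], [0.31, 2.57], [-1.31, 4.45], [0, 2.66], [-2.55, 2.55]. Speed limits (rad/s): [2.57, 2.57, 3.14, 3.14, 3.14, 3.14].

INTERFACE

Orientations are given as a rotation vector (axis times angle).
In Python, from workcell import bot, read_camera, finish_job gives the robot as it stands. The module is installed in compiled form; this text tells all that it offers.
- The arm moves only by the tool servo_tool, never from a script. Its argument "targets" is text: rows parted by semicolons, each of 7 numbers parted by spaces: the turn, a rotation vector about the tool's x, y, z in rad, then the shift along the tool's x, y, z in mm, then the finger opening in mm, from 0 to 85.4. In form: wx wy wz x y z gripper; .... A call has 1 to 8 rows; each row shifts and turns the pose as measured when the row begins, along the tool's axes as they then stand; what a row does not reach is not made up. A row lasts 1/12 s, in which the tool goes at most 41.7 mm and 7.16 degrees, less where a joint would pass 70% of its speed; a pose out of reach is approached as far as the arm can. A call is refused whole if a number of a shift passes 41.7 or a number of a turn 0.125, either way. A call with a gripper value outside its range is refused whole. The fingers move at their own pace and stop on an object; "newtons" is the grip in N (left out, the last holds). Time passes only in rows, so rows that do not move let the fingers close. It gives the time, the measured TCP pose, the force and the opening at its end, in the units of the state.
- bot.read_state(): the state, without advancing time (a new reading comes with each control period).
- read_camera(name): name is "side" or "top" or "wrist"; returns a dict with "image" (420x560x3 uint8, red, green, blue), "mtx" (3x3 intrinsics, pixels), "eye" and "orientation" of the camera in the world; the wrist camera has in their place "T_tool_cam" (4x4, takes a point from camera to tool coordinates, whose origin is the TCP and whose axes are the flange's). Camera axes: x right, y up, looking along -z (the intrinsics and any distortion apply to the point x, -y, -z); pixel columns grow to the right and rows downward; lengths in m; the calibration is good to about 2 mm. The wrist camera is an equidistant fisheye: a pixel r from the principal point sees the ray r / f radians off the axis. A picture is of the moment at which its call begins: read the wrist's pose just before it. There is no depth.
- finish_job(): hands the job in, once; it reports no verdict.
The state is a dict: "time": time; "q": joint angles; "joint_vel": joint speeds; "joint_torque": joint torques, N m; "tool_pos": TCP position; "tcp_rot": TCP orientation; "wrist_force": force on the tool from outside, world axes, zero at the start; "torque": the same for the moment, N m; "width": opening from 0.0 (shut) to 1.0 (fully open).
Only numpy, scipy, OpenCV 4.12 (cv2) and the standard library are available. Lean on these libraries where they do the work, as an engineer would, in place of code of your own. Each camera call takes 0.05 s, during which the arm holds its last target.

## Working session

There is one attempt and no reset: what is moved stays moved. The work goes in short steps, Python scripts to look and compute and a tool call to move; the robot and the scene stay as the last step left them, time stands still between calls to the robot, and variables do not carry over. Pictures are saved under pics/ and viewed, and the job is handed in when it is done.

Besides the shell and the picture viewer there is one more tool, called after ">>>" in YAML: its name, and indented under it one key for each argument. servo_tool: Moves the arm, as the interface text tells. Its arguments: {"type":"object","properties":{"targets":{"type":"string"},"newtons":{"type":"number"}},"required":["targets"]}

```bash
ls; mkdir -p pics; python3 - <<'E'
from workcell import bot, read_camera
import cv2, numpy as np
s=bot.read_state(); print(s)
for n in ["side","top","wrist"]:
    c=read_camera(n); cv2.imwrite(f"pics/{n}0.png",c["image"][:,:,::-1])
    print(n,{k:(np.round(v,4).tolist() if k!="image" else 0) for k,v in c.items()})
E
```

```text
pics
{'time': 0.0, 'q': array([-1.15988906e+00,  2.64758243e-01,  1.60538767e+00, -1.90433880e-05,
        1.27373410e+00, -3.69036151e-02]), 'joint_vel': array([-8.82510101e-05, -4.38392806e-04, -2.04475041e-04,  1.09285683e-03,
       -1.51596529e-03,  1.67693596e-03]), 'joint_torque': array([-4.71836975e-04, -5.15116882e+01, -3.67316294e+01, -2.63753882e-04,
        1.29389545e-02,  4.19112638e-06]), 'tool_pos': array([ 0.29196106, -0.60775948,  0.22995124]), 'tcp_rot': array([-3.06098125e+00, -6.97067177e-01,  6.95583232e-04]), 'wrist_force': array([ 0.68390897, -0.14727693,  0.02819532]), 'torque': array([ 0.01920428, -0.00116056, -0.01161668]), 'width': 1.0027905116375209}
side {'image': 0, 'mtx': [[519.7153, 0.0, 284.2369], [0.0, 519.7153, 211.6751], [0.0, 0.0, 1.0]], 'eye': [-0.1914, 0.9924, 1.0874], 'orientation': [0.3751, -1.1006, -2.2999]}
top {'image': 0, 'mtx': [[456.2811, 0.0, 274.6419], [0.0, 456.2811, 217.7731], [0.0, 0.0, 1.0]], 'eye': [0.4204, -0.0079, 1.3543], 'orientation': [0.1033, -0.0827, -1.5525]}
wrist {'image': 0, 'mtx': [[325.1923, 0.0, 285.8734], [0.0, 325.1923, 215.3731], [0.0, 0.0, 1.0]], 'T_tool_cam': [[-0.0014, 0.9574, 0.2887, 0.0743], [1.0, 0.0015, -0.0, 0.0014], [-0.0005, 0.2887, -0.9574, -0.1418], [0.0, 0.0, 0.0, 1.0]]}
```

View pics/side0.png

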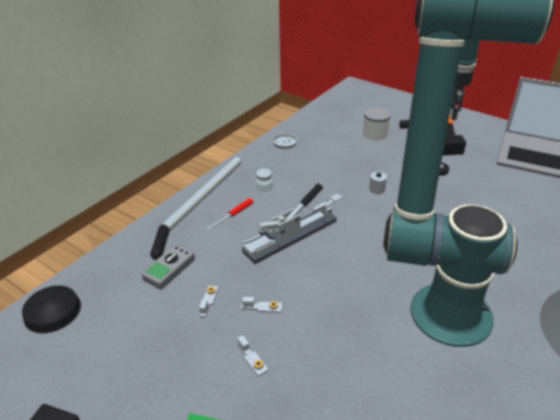

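View pics/top0.png

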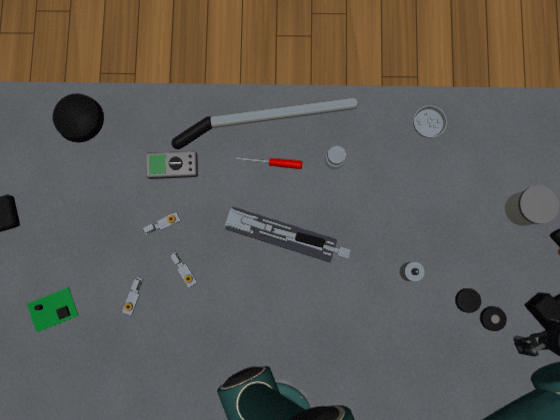

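View pics/wrist0.png

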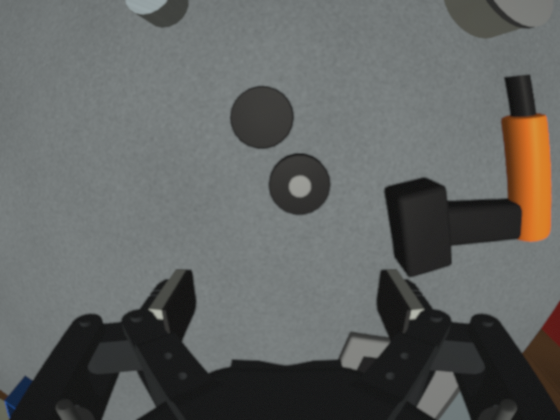

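The top view shows three bracket look-alikes: A (161,224), B (183,270) and C (132,296). The base is near (275,410). The pliers are at about (285,235), with the mouth at the left (229,217) and the tab at (345,253). I'll measure which bracket is farthest.

```bash
cat > h.py <<'E'
from workcell import bot, read_camera
import cv2, numpy as np
from scipy.spatial.transform import Rotation as R
def tool(s): return np.array(s["tool_pos"]), R.from_rotvec(s["tcp_rot"]).as_matrix()
def ray(c,px,s=None):
    K=c["mtx"]; px=np.asarray(px,float)
    x=(px[0]-K[0,2])/K[0,0]; y=(px[1]-K[1,2])/K[1,1]
    if "eye" in c:
        d=np.array([x,-y,-1.0]); Rm=R.from_rotvec(c["orientation"]).as_matrix(); return np.array(c["eye"]),Rm@d
    r=np.hypot(x,y); d=np.array([x/r*np.sin(r),-y/r*np.sin(r),-np.cos(r)])
    p,Rt=tool(s); T=np.array(c["T_tool_cam"])
    return p+Rt@T[:3,3], Rt@T[:3,:3]@d
def onz(c,px,z,s=None):
    o,d=ray(c,px,s); return o+d*(z-o[2])/d[2]
def proj(c,P,s=None):
    K=c["mtx"]
    if "eye" in c:
        v=R.from_rotvec(c["orientation"]).as_matrix().T@(np.array(P)-c["eye"]); return np.array([K[0,2]+K[0,0]*v[0]/-v[2],K[1,2]-K[1,1]*v[1]/-v[2]])
    p,Rt=tool(s); T=np.array(c["T_tool_cam"]); v=T[:3,:3].T@(Rt.T@(np.array(P)-p)-T[:3,3])
    a=np.arctan2(np.hypot(v[0],v[1]),-v[2]); n=np.hypot(v[0],v[1])
    return np.array([K[0,2]+K[0,0]*a*v[0]/n, K[1,2]-K[1,1]*a*v[1]/n])
def tri(c1,p1,s1,c2,p2,s2):
    o1,d1=ray(c1,p1,s1);o2,d2=ray(c2,p2,s2)
    d1/=np.linalg.norm(d1);d2/=np.linalg.norm(d2)
    t=np.linalg.lstsq(np.c_[d1,-d2],o2-o1,rcond=None)[0]
    a,b=o1+t[0]*d1,o2+t[1]*d2
    return (a+b)/2,np.linalg.norm(a-b)
def snap(n,f,crop=None,k=1):
    s=bot.read_state(); c=read_camera(n); im=c["image"][:,:,::-1]
    if crop: x0,y0,x1,y1=crop; im=im[y0:y1,x0:x1]
    if k!=1: im=cv2.resize(im,None,fx=k,fy=k,interpolation=cv2.INTER_CUBIC)
    cv2.imwrite(f"pics/{f}.png",im); return c,s
E
python3 - <<'E'
from h import *
c,s=snap("top","topA",(120,190,380,320),3)
for n,p in dict(A=(161,224),Ab=(172,219),B=(183,270),C=(132,296),mouth=(229,219),tab=(345,253),mm=(172,164),jar=(337,156),motor=(414,271)).items():
    w=onz(c,p,0.015); print(n,w.round(3),np.hypot(*w[:2]).round(3))
c,s=snap("side","sideA",(150,160,350,390),3)
E
```

```text
A [0.556 0.347 0.015] 0.656
Ab [0.572 0.315 0.015] 0.653
B [0.422 0.276 0.015] 0.504
C [0.344 0.422 0.015] 0.545
mouth [0.574 0.146 0.015] 0.592
tab [ 0.479 -0.196  0.015] 0.518
mm [0.738 0.322 0.015] 0.805
jar [ 0.769 -0.173  0.015] 0.789
motor [ 0.431 -0.396  0.015] 0.585
```

View pics/topA.png

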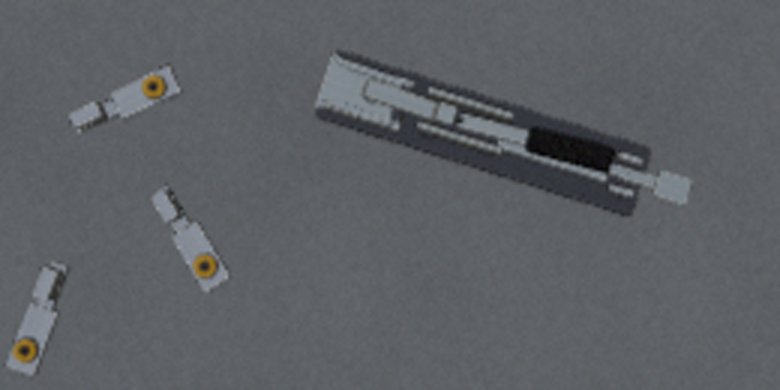

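View pics/sideA.png

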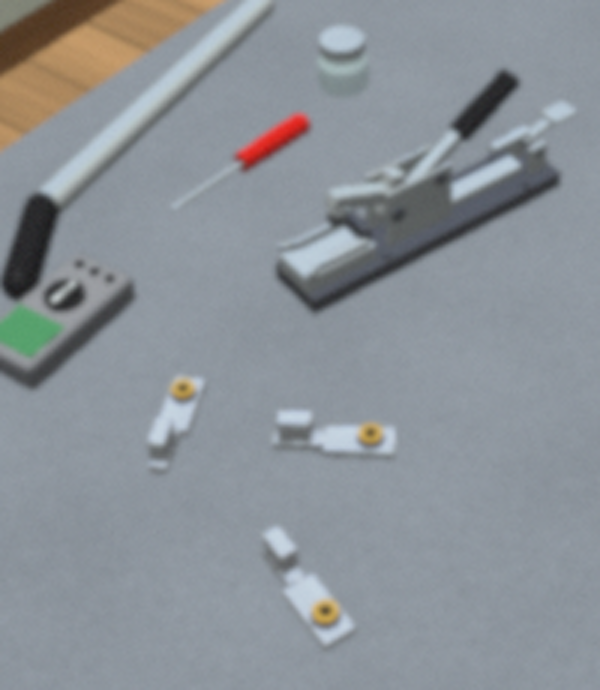

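The farthest bracket is A at top pixel (161,224), range 0.656 m, against 0.504 for B and 0.545 for C. In the close crop, A is the bracket at upper left with its bush toward the pliers. First I'll turn the tool so its x axis runs along the pliers.

>>> servo_tool:
  targets: "0 0 -0.12 0 0 0 85; 0 0 -0.12 0 0 0 85; 0 0 -0.12 0 0 0 85; 0 0 -0.12 0 0 0 85; 0 0 -0.12 0 0 0 85; 0 0 -0.12 0 0 0 85; 0 0 -0.12 0 0 0 85; 0 0 -0.02 0 0 0 85"

```text
time: 0.92
tool_pos: [0.2917, -0.607, 0.2285]
tcp_rot: [-2.454, -1.955, -0.002]
wrist_force: [-0.1, 0.2, 0.3]
width: 0.992
```

```bash
cat >> h.py <<'E'
def todo(P,head=None):
    """remaining shift to P in tool axes (mm), and turn wz to bring tool x to heading (deg), tool down"""
    s=bot.read_state(); p,Rt=tool(s); d=Rt.T@(np.array(P)-p)*1000
    print("t",round(s["time"],2),"pos",p.round(4),"shift mm",d.round(1),"dist",np.linalg.norm(d).round(1),"F",s["wrist_force"].round(2),"w",round(s["width"],3))
    if head is not None:
        h=np.radians(head); X=np.array([np.cos(h),np.sin(h),0]);Z=np.array([0,0,-1.]);T=np.c_[X,np.cross(Z,X),Z]
        print("turn",R.from_matrix(Rt.T@T).as_rotvec().round(4),"head",np.degrees(np.arctan2(Rt[1,0],Rt[0,0])).round(2))
E
python3 -c "
from h import *
todo([0.53,0.02,0.25],74.5)"
```

```text
t 0.92 pos [ 0.2917 -0.607   0.2285] shift mm [664.5  92.  -19.3] dist 671.2 F [-0.12  0.19  0.25] w 0.992
turn [-0.0028 -0.0037  0.0449] head 77.08
```

>>> servo_tool:
  targets: "0 0 0.045 39 5.5 -2 85; 0 0 0 39 5.5 -2 85; 0 0 0 39 5.5 -2 85; 0 0 0 39 5.5 -2 85; 0 0 0 39 5.5 -2 85; 0 0 0 39 5.5 -2 85; 0 0 0 39 5.5 -2 85; 0 0 0 39 5.5 -2 85"

```text
time: 1.58
tool_pos: [0.4162, -0.3139, 0.2419]
tcp_rot: [-2.51, -1.881, 0.002]
wrist_force: [1.8, -0.8, 0.3]
width: 0.997
```

>>> servo_tool:
  targets: "0 0 0 39 5.5 -2 85; 0 0 0 39 5.5 -2 85; 0 0 0 39 5.5 -2 85; 0 0 0 39 5.5 -2 85; 0 0 0 39 5.5 -2 85; 0 0 0 39 5.5 -2 85; 0 0 0 30 5 -2 85; 0 0 0 0 0 0 85"

```text
time: 2.25
tool_pos: [0.5314, -0.0519, 0.2591]
tcp_rot: [-2.508, -1.888, -0.008]
wrist_force: [-0.5, -0.1, 0.2]
width: 0.998
```

```bash
python3 -c "
from h import *
todo([0.53,0.02,0.25],74.5)
snap('wrist','w1')"
```

```text
t 2.25 pos [ 0.5314 -0.0519  0.2591] shift mm [ 68.7 -21.3   9.5] dist 72.5 F [-0.47 -0.13  0.16] w 0.998
turn [ 0.0009 -0.0057 -0.0097] head 73.95
```

View pics/w1.png

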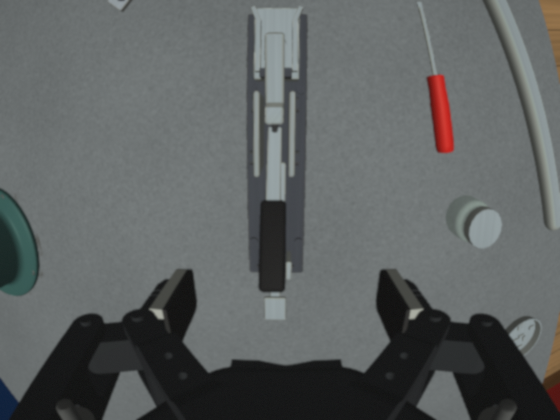

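The wrist view shows the pliers upright along the image: tab (275,309), sleeve (272,245), mouth end (276,10). I'll move on along tool x to look at the mouth from above.

>>> servo_tool:
  targets: "0 0 -0.01 39 0 0 85; 0 0 0 39 0 0 85; 0 0 0 39 0 0 85; 0 0 0 39 0 0 85; 0 0 0 39 0 0 85; 0 0 0 39 0 0 85; 0 0 0 0 0 0 85; 0 0 0 0 0 0 85"

```text
time: 2.97
tool_pos: [0.5953, 0.1697, 0.2571]
tcp_rot: [2.507, 1.889, -0.004]
wrist_force: [0.8, 0.0, 0.0]
width: 0.995
```

```bash
python3 -c "
from h import *
todo([0.53,0.02,0.25],74.5)
snap('wrist','w2')"
```

```text
t 2.97 pos [0.5953 0.1697 0.2571] shift mm [-161.9  -21.5    7.6] dist 163.5 F [0.82 0.01 0.03] w 0.995
turn [ 0.0004  0.0036 -0.0089] head 73.99
```

View pics/w2.png

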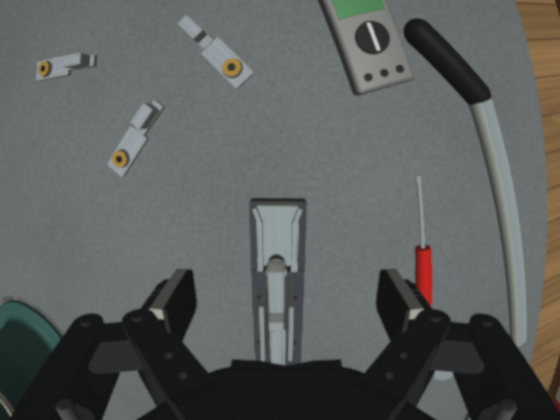

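Bracket A is at (217,50) with its bush at (233,67). The bed's outer end is at about (255..301, 205). I'll zoom in for corner points and triangulate with w1.

```bash
python3 -c "
import cv2
a=cv2.imread('pics/w2.png')[190:300,230:330]; b=cv2.imread('pics/w1.png')[0:110,230:330]
cv2.imwrite('pics/w12.png',cv2.resize(cv2.hconcat([a,b]),None,fx=4,fy=4,interpolation=cv2.INTER_CUBIC))
c=cv2.imread('pics/w2.png')[0:110,160:270]
cv2.imwrite('pics/w2b.png',cv2.resize(c,None,fx=5,fy=5,interpolation=cv2.INTER_CUBIC))"
```

```text
(no output)
```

View pics/w12.png

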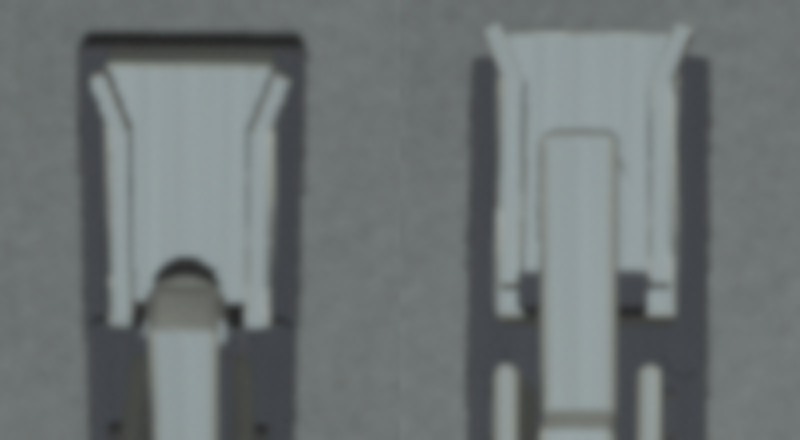

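View pics/w2b.png

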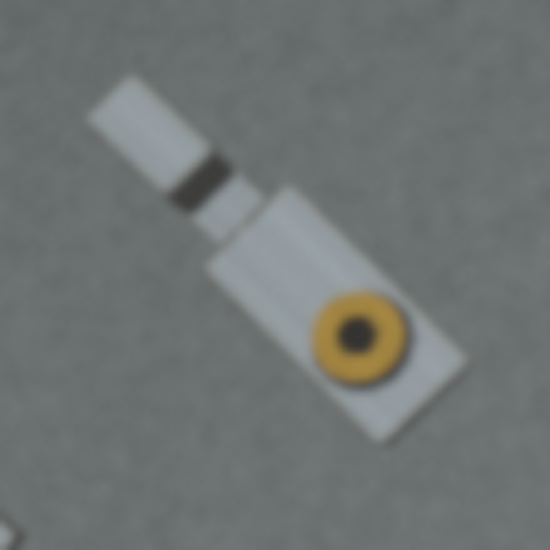

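```bash
cat > m1.py <<'E'
from h import *
c,_=snap("wrist","tmp")
s=bot.read_state()
s1=dict(tool_pos=[0.5314,-0.0519,0.2591],tcp_rot=[-2.508,-1.888,-0.008])
s2=dict(tool_pos=[0.5953,0.1697,0.2571],tcp_rot=s["tcp_rot"]); print(s["tool_pos"],s["tcp_rot"])
P,e=tri(c,(277.5,7.75),s1,c,(277.5,205.75),s2); print("bed end",P.round(4),e.round(4))
for z in (.03,.035,.04):
    a=onz(c,(277.5,205.75),z,s2); b=onz(c,(277.5,7.75),z,s1); t=onz(c,(275,309),z+.031,s1); print(z,a.round(4),b.round(4),"tab",t.round(4),"dist",np.linalg.norm((a-t)[:2]).round(4),np.degrees(np.arctan2(*(a-t)[1::-1])).round(2))
f=lambda p,z:onz(c,p,z,s2)
print("bush",f((232,67.6),.0175).round(4))
fc=[f(p,.010) for p in ((236.4,89),(253.2,71.4),(201.4,53.2),(217.6,36.6))]
lg=[f(p,.036) for p in ((186,15),(178,23.6),(203,30),(194,38.4))]
for v in fc+lg: print(v[:2].round(4))
fm=(fc[0]+fc[1])/2; rm=(fc[2]+fc[3])/2; d=fm-rm; print("plate len",np.linalg.norm(d),np.degrees(np.arctan2(d[1],d[0])))
l1=(lg[2]+lg[3])/2;l0=(lg[0]+lg[1])/2; d2=l1-l0;print("lug len",np.linalg.norm(d2),np.degrees(np.arctan2(d2[1],d2[0])),"ctr",(l0+l1)/2)
d=fm-l0; print("overall",np.linalg.norm(d[:2]),np.degrees(np.arctan2(d[1],d[0])))
u=d[:2]/np.linalg.norm(d[:2]); print("lug ctr from front",fm[:2]-u*.090)
E
python3 m1.py
```

```text
[0.59502845 0.16862292 0.25710403] [ 2.50939133  1.8866053  -0.0036082 ]
bed end [0.5809 0.1476 0.0375] 0.0008
0.03 [0.5798 0.1458 0.03  ] [0.5818 0.1502 0.03  ] tab [ 0.4789 -0.1914  0.061 ] dist 0.352 73.35
0.035 [0.5803 0.1471 0.035 ] [0.5814 0.1484 0.035 ] tab [ 0.48   -0.1884  0.066 ] dist 0.3501 73.36
0.04 [0.5808 0.1484 0.04  ] [0.581  0.1466 0.04  ] tab [ 0.4811 -0.1853  0.071 ] dist 0.3483 73.36
bush [0.5749 0.3171 0.0175]
[0.5717 0.2917]
[0.5967 0.3061]
[0.5438 0.3489]
[0.5683 0.3622]
[0.5439 0.3941]
[0.5321 0.3874]
[0.5579 0.368 ]
[0.5453 0.362 ]
plate len 0.0632363536746577 -63.567584429375586
lug len 0.029118554437635703 -62.13971469913661 ctr [0.54479695 0.37785301 0.036     ]
overall 0.10277412497569612 -63.28236972775507
lug ctr from front [0.54373632 0.37931444]
```

Bed top is at about z=0.0375, pliers heading is about 73.4°, and the bed-end-to-tab distance of 0.349 agrees with the description. Bracket A has its lug at (0.5445,0.378) and heading −63.3°. I'll turn to heading 116.7° and go above it.

>>> servo_tool:
  targets: "0 0 -0.12 0 0 0 85; 0 0 -0.12 0 0 0 85; 0 0 -0.12 0 0 0 85; 0 0 -0.12 0 0 0 85; 0 0 -0.12 0 0 0 85; 0 0 -0.12 0 0 0 85; 0 0 -0.03 0 0 0 85"

```text
time: 3.65
tool_pos: [0.593, 0.1523, 0.2571]
tcp_rot: [1.616, 2.692, -0.013]
wrist_force: [-0.3, 0.6, -0.3]
width: 0.995
```

```bash
python3 -c "
from h import *
todo([0.5445,0.378,0.12],116.7)"
```

```text
t 3.65 pos [0.593  0.1523 0.2571] shift mm [222.8  64.1 135.4] dist 268.5 F [-0.31  0.63 -0.31] w 0.995
turn [-0.0062  0.0058  0.0233] head 118.04
```

>>> servo_tool:
  targets: "-0.006 0.006 0.023 32 9 17 85; 0 0 0 32 9 17 85; 0 0 0 32 9 17 85; 0 0 0 32 9 17 85; 0 0 0 32 9 17 85; 0 0 0 32 9 17 85; 0 0 0 20 6 15 85; 0 0 0 0 0 0 85"

```text
time: 4.32
tool_pos: [0.5577, 0.3535, 0.1399]
tcp_rot: [1.68, 2.642, 0.003]
wrist_force: [-1.0, -0.5, -0.8]
width: 0.995
```

```bash
python3 -c "
from h import *
todo([0.5445,0.378,0.12],116.7)
c,s=snap('wrist','w3')
print(s['tool_pos'],s['tcp_rot'])"
```

```text
t 4.32 pos [0.5577 0.3535 0.1399] shift mm [27.9 -1.7 19.7] dist 34.2 F [-1.   -0.51 -0.76] w 0.995
turn [ 0.007   0.008  -0.0277] head 115.11
[0.55772283 0.35352786 0.1398981 ] [1.67968752 2.64245844 0.00277762]
```

View pics/w3.png

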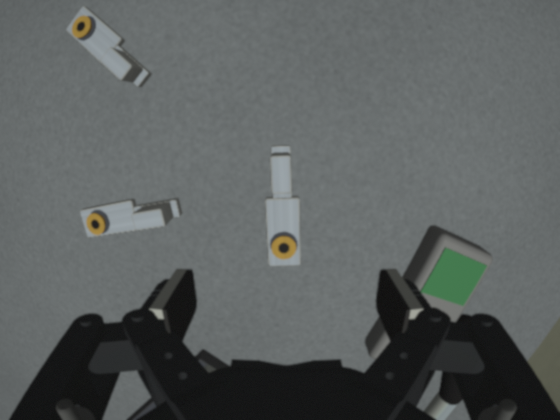

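Bracket A is now centred: bush (284,247), lug about (281,172). I'll refine this with masks.

```bash
python3 - <<'E'
from h import *
c,s=snap("wrist","w3b",(240,130,330,280),4)
im=c["image"]; hsv=cv2.cvtColor(im,cv2.COLOR_RGB2HSV)
m=cv2.inRange(hsv,(10,120,90),(30,255,255)); m[:,:240]=0;m[:,330:]=0
x,y=np.where(m)[::-1]; b=((x.min()+x.max())/2,(y.min()+y.max())/2); print(b)
m2=cv2.inRange(hsv,(0,0,145),(180,60,255)); m2[:130]=0;m2[285:]=0;m2[:,:240]=0;m2[:,330:]=0
for r in range(140,275,6):
    xs=np.where(m2[r])[0]; print(r,xs.min() if len(xs) else None,xs.max() if len(xs) else None)
B=onz(c,b,.0175,s); print("bush",B.round(4))
E
```

```text
(np.float64(283.0), np.float64(244.5))
140 None None
146 272 288
152 None None
158 271 289
164 272 289
170 272 289
176 272 289
182 272 289
188 273 289
194 274 289
200 266 297
206 267 298
212 267 298
218 267 298
224 267 298
230 268 298
236 268 298
242 None None
248 269 298
254 269 298
260 269 298
266 None None
272 None None
bush [0.573  0.319  0.0175]
```

View pics/w3b.png

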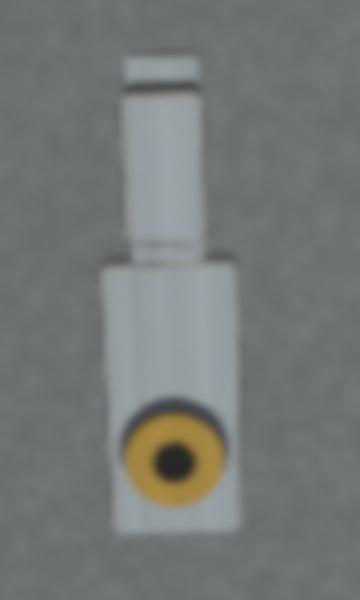

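```bash
python3 - <<'E'
from h import *
c,s=snap("wrist","tmp")
l0=onz(c,(280.3,153.7),.036,s);l1=onz(c,(281.5,191),.036,s);F=onz(c,(283.8,263),.010,s);r=onz(c,(282,197),.010,s)
B=onz(c,(283.2,245.5),.0175,s)
an=lambda a,b:np.degrees(np.arctan2(*(b-a)[1::-1])).round(2)
print(l0,l1,F,r,np.linalg.norm(l1-l0),np.linalg.norm(F-r),an(l0,l1),an(r,F),an((l0+l1)/2,F))
u=(F-l0)[:2];u/=np.linalg.norm(u)
print("lug ctr", ((l0+l1)/2).round(4), F[:2]-u*.09, B[:2]-u*.068)
todo([*((l0+l1)/2)[:2],0.045],an(r,F)+180)
E
```

```text
[0.53821906 0.39155501 0.036     ] [0.55134591 0.36534583 0.036     ] [0.58441378 0.29850473 0.01      ] [0.55643855 0.35516794 0.01      ] 0.02931271779306366 0.06319282863134795 -63.4 -63.72 -63.63
lug ctr [0.5448 0.3785 0.036 ] [0.54439373 0.37911735] [0.54490683 0.37809398]
t 4.47 pos [0.5606 0.3514 0.1439] shift mm [32.1 -4.  98.5] dist 103.7 F [-0.23 -0.14 -0.04] w 0.996
turn [ 0.0119  0.0093 -0.0222] head 115.01
```

>>> servo_tool:
  targets: "0.012 0.009 -0.022 16 -2 20 60; 0 0 0 16 -2 25 60; 0 0 0 0 0 25 60; 0 0 0 0 0 25 60; 0 0 0 0 0 0 60; 0 0 0 0 0 0 60"

```text
time: 4.97
tool_pos: [0.5523, 0.3739, 0.0542]
tcp_rot: [1.667, 2.655, 0.021]
wrist_force: [0.4, 1.3, 1.1]
width: 0.704
```

```bash
python3 -c "
from h import *
todo([0.5446,0.3785,0.008],116.4)
snap('wrist','w4')"
```

```text
t 4.97 pos [0.5523 0.3739 0.0542] shift mm [ 7.4 -5.6 46.1] dist 47.0 F [0.36 1.34 1.08] w 0.704
turn [ 0.0147 -0.0011 -0.0112] head 115.76
```

View pics/w4.png

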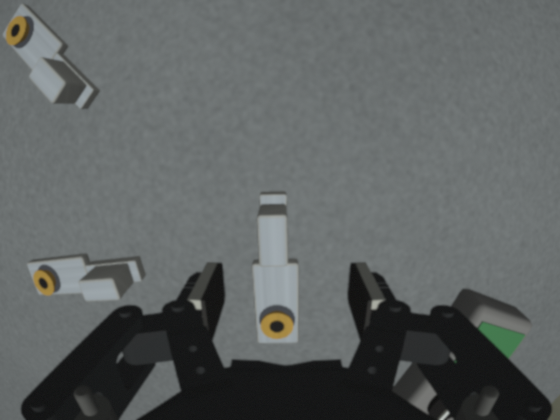

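>>> servo_tool:
  targets: "0.015 0 -0.011 5 -3 10 60; 0 0 0 3 -3 12 60; 0 0 0 0 0 12 60; 0 0 0 0 0 10 60; 0 0 0 0 0 0 60; 0 0 0 0 0 0 60"

```text
time: 5.52
tool_pos: [0.5466, 0.3797, 0.0121]
tcp_rot: [1.656, 2.668, 0.011]
wrist_force: [1.0, -1.1, 1.7]
width: 0.704
```

```bash
python3 -c "
from h import *
todo([0.5446,0.3785,0.008],116.4)"
```

```text
t 5.52 pos [0.5466 0.3797 0.0121] shift mm [-0.2 -2.4  4.1] dist 4.7 F [ 0.99 -1.14  1.68] w 0.704
turn [ 0.0068 -0.0021 -0.001 ] head 116.35
```

>>> servo_tool:
  targets: "0.007 -0.002 0 0 -2.4 4 60; 0 0 0 0 0 0.5 40; 0 0 0 0 0 0 20; 0 0 0 0 0 0 10; 0 0 0 0 0 0 5; 0 0 0 0 0 0 5; 0 0 0 0 0 0 5; 0 0 0 0 0 0 5"
  newtons: 40

```text
time: 6.18
tool_pos: [0.5449, 0.3792, 0.0082]
tcp_rot: [1.656, 2.669, 0.001]
wrist_force: [-0.3, 0.1, -0.6]
width: 0.181
```

>>> servo_tool:
  targets: "0 0 0 0 0 0 5; 0 0 0 0 0 0 5; 0 0 0 0 0 0 5"

```text
time: 6.43
tool_pos: [0.5448, 0.379, 0.0081]
tcp_rot: [1.656, 2.669, 0.001]
wrist_force: [0.1, 0.8, -1.0]
width: 0.178
```

```bash
python3 -c "
from h import *
todo([0.5446,0.3785,0.008],116.4)
snap('wrist','w5')"
```

```text
t 6.43 pos [0.5448 0.379  0.0081] shift mm [-0.4 -0.4  0.1] dist 0.6 F [ 0.1   0.76 -0.99] w 0.178
turn [ 0.0004 -0.0001 -0.0008] head 116.36
```

View pics/w5.png

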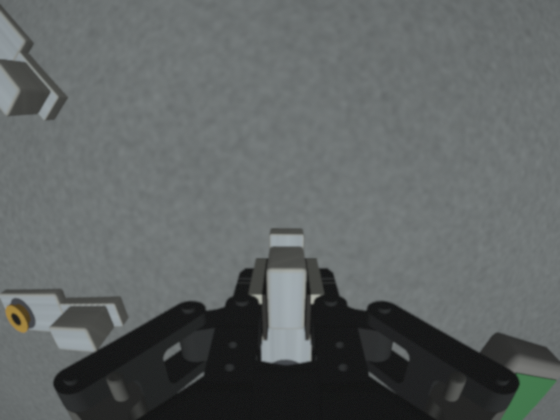

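Gripped; width 0.178 is about 15 mm and the lug sits between the pads. I'll lift, then turn to the pliers' heading.

>>> servo_tool:
  targets: "0 0 0 0 0 -15 5; 0 0 0 0 0 -25 5; 0 0 0 0 0 -30 5; 0 0 0 0 0 -30 5; 0 0 0.1 0 0 0 5; 0 0 0.12 0 0 0 5; 0 0 0.12 0 0 0 5; 0 0 0.12 0 0 0 5"

```text
time: 7.15
tool_pos: [0.5451, 0.3792, 0.1207]
tcp_rot: [2.239, 2.203, 0.004]
wrist_force: [-0.5, -0.2, -0.4]
width: 0.182
```

>>> servo_tool:
  targets: "0 0 0.12 0 0 0 5; 0 0 0.12 0 0 0 5; 0 0 0.07 0 0 0 5; 0 0 0 0 0 0 5"

```text
time: 7.48
tool_pos: [0.5465, 0.3802, 0.1277]
tcp_rot: [2.569, 1.808, 0.015]
wrist_force: [0.2, -0.7, -0.8]
width: 0.18
```

```bash
python3 -c "
from h import *
todo([0.6094,0.2434,0.10],73.4)"
```

```text
t 7.48 pos [0.5465 0.3802 0.1277] shift mm [-107.7  105.2   27.5] dist 153.0 F [ 0.17 -0.67 -0.81] w 0.18
turn [ 0.006  -0.0073 -0.0547] head 70.27
```

>>> servo_tool:
  targets: "0.006 -0.007 -0.055 -20 20 0 5; 0 0 0 -20 20 0 5; 0 0 0 -20 20 0 5; 0 0 0 -18 20 8 5; 0 0 0 -10 12 8 5; 0 0 0 0 0 0 5; 0 0 0 0 0 0 5"

```text
time: 8.07
tool_pos: [0.6127, 0.2675, 0.1193]
tcp_rot: [2.497, 1.905, 0.013]
wrist_force: [0.2, 0.8, -1.3]
width: 0.181
```

```bash
python3 -c "
from h import *
todo([0.6094,0.2434,0.10],73.4)
snap('top','t2',(180,170,400,290),3)
snap('side','s2',(180,150,380,320),4)
snap('wrist','w6')"
```

```text
t 8.07 pos [0.6127 0.2675 0.1193] shift mm [-24.2   3.1  19.2] dist 31.1 F [ 0.24  0.83 -1.29] w 0.181
turn [ 0.0058 -0.0063  0.0225] head 74.69
```

View pics/t2.png

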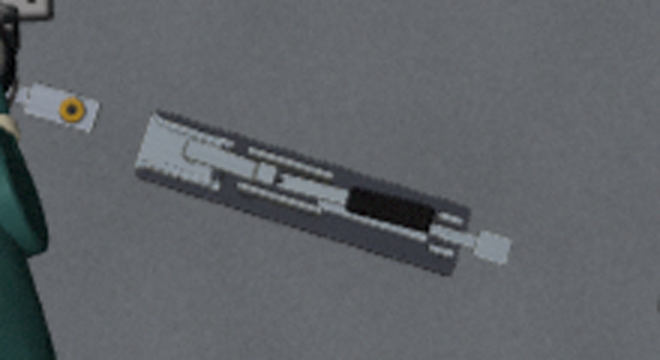

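View pics/s2.png

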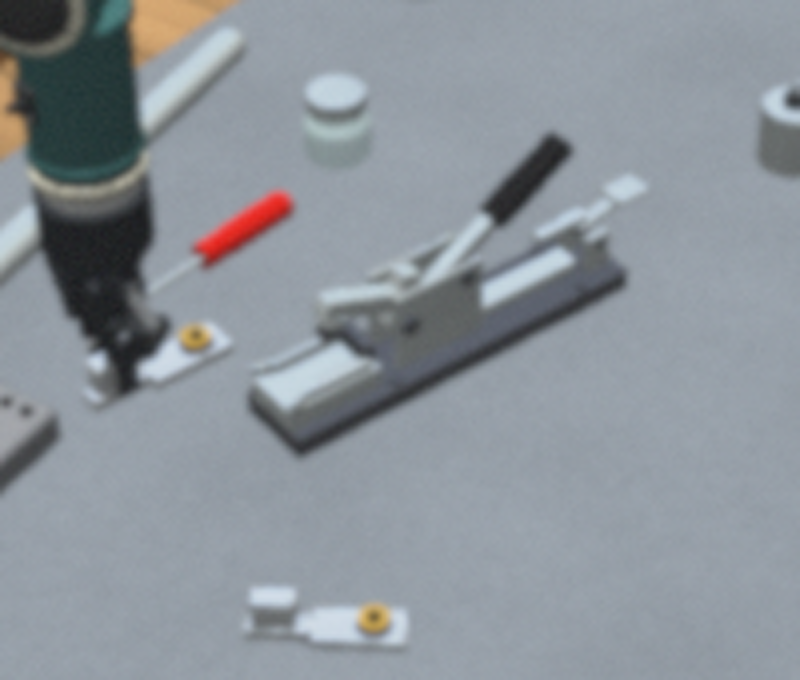

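View pics/w6.png

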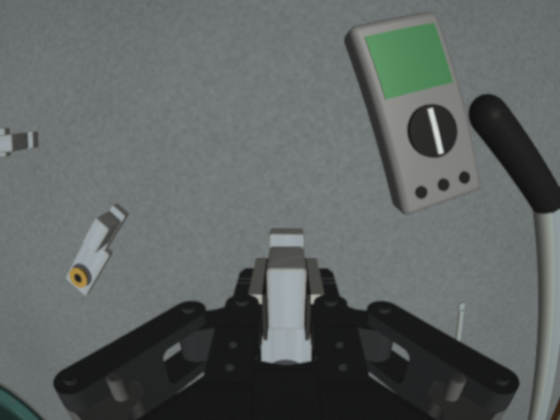

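The bracket is held level, with its bush at crop (72,109) in t2. The bed end is at crop about (147,143) and the tab at (492,247). I'll cross-check the top camera's bias against the known bush position.

```bash
python3 - <<'E'
from h import *
s=bot.read_state(); c,_=snap("top","t3",(210,195,300,240),8)
im=c["image"]; hsv=cv2.cvtColor(im,cv2.COLOR_RGB2HSV)
m=cv2.inRange(hsv,(10,120,80),(30,255,255)); m[:, :190]=0; m[:195]=0;m[225:]=0; m[:,240:]=0
y,x=np.where(m); b=(x.mean(),y.mean()); print(b,len(x))
p,Rt=tool(s); pred=p+Rt@np.array([-.068,0,.008-.0175]); print("pred",pred.round(4),proj(c,pred).round(2),"cam",onz(c,b,pred[2]).round(4))
side,_=snap("side","tmp"); hs=cv2.cvtColor(side["image"],cv2.COLOR_RGB2HSV); ms=cv2.inRange(hs,(10,120,80),(30,255,255)); q=proj(side,pred).round(1); 
x0,y0=map(int,q); ms2=np.zeros_like(ms); ms2[y0-15:y0+15,x0-15:x0+15]=ms[y0-15:y0+15,x0-15:x0+15]; yy,xx=np.where(ms2); print("side pred",q,"seen",xx.mean(),yy.mean())
# pliers reference points predicted into top
e=np.array([.5808,.1476,.0375]); h=np.radians(73.4); ux=np.array([np.cos(h),np.sin(h),0]); uy=np.array([-ux[1],ux[0],0])
for n,d in dict(bedL=(0,.025),bedR=(0,-.025),cheekL=(-.001,.020),tab=(-.349,0)).items():
    P=e+ux*d[0]+uy*d[1]+[0,0,.031 if n=="tab" else 0]; print(n,proj(c,P).round(2), ((proj(c,P)-[210,195])*8).round(0), "side",proj(side,P).round(1))
E
```

```text
(np.float64(202.92307692307693), np.float64(206.43589743589743)) 39
pred [0.5941 0.2032 0.1284] [203.56 206.57] cam [0.5944 0.205  0.1284]
side pred [229.1 234. ] seen 228.11764705882354 234.58823529411765
bedL [224.97 223.98] [120. 232.] side [251.9 253.3]
bedR [230.35 207.73] [163. 102.] side [242.5 244.3]
cheekL [225.84 222.45] [127. 220.] side [251.2 252.3]
tab [344.27 251.55] [1074.  452.] side [335.9 197. ]
```

View pics/t3.png

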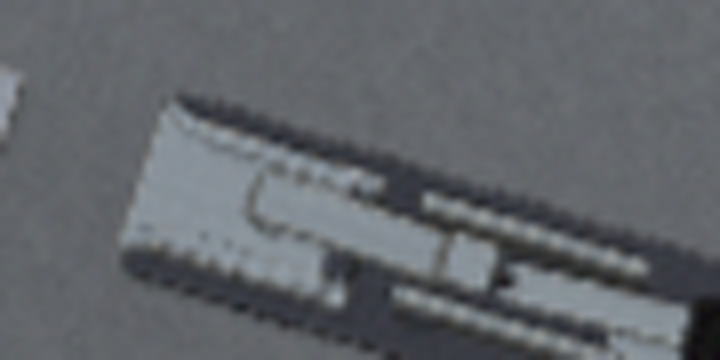

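Both fixed cameras and the known tool centre line agree. The grasped lug at w6 column 286.8 implies the wrist camera's lateral calibration is off by about 1.6 mm, and the top camera independently puts the pliers about 2 mm toward −tool y. I'll check that number, then go to the pre-entry pose.

```bash
python3 - <<'E'
from h import *
c,s=snap("wrist","tmp"); p,Rt=tool(s)
for px in [(286.8,285)]:
    P=onz(c,px,p[2]+.028,s); print("lug top in tool mm",(Rt.T@(P-p)*1000).round(1))
todo([.6079,.2439,.0485],73.4)
E
```

```text
lug top in tool mm [  9.7   1.8 -27.9]
t 8.37 pos [0.6118 0.2693 0.1191] shift mm [-26.    2.4  70.4] dist 75.1 F [ 0.21 -1.4  -0.37] w 0.178
turn [ 0.0059 -0.0062  0.0243] head 74.8
```

>>> servo_tool:
  targets: "0.006 -0.006 0.024 -13 1.2 20 5; 0 0 0 -10 1 22 5; 0 0 0 0 0 18 5; 0 0 0 0 0 0 5; 0 0 0 0 0 0 5"

```text
time: 8.78
tool_pos: [0.6085, 0.2514, 0.0612]
tcp_rot: [2.512, 1.885, 0.01]
wrist_force: [0.2, -0.6, -1.1]
width: 0.18
```

```bash
python3 -c "
from h import *
todo([.6079,.2439,.0485],73.4)"
```

```text
t 8.78 pos [0.6085 0.2514 0.0612] shift mm [-7.5  1.5 12.6] dist 14.8 F [ 0.24 -0.62 -1.1 ] w 0.18
turn [ 0.0047 -0.0048  0.0067] head 73.78
```

>>> servo_tool:
  targets: "0.005 -0.005 0.007 -7 1.5 10 5; 0 0 0 0 0 3 5; 0 0 0 0 0 0 5; 0 0 0 0 0 0 5"

```text
time: 9.12
tool_pos: [0.6092, 0.2459, 0.0501]
tcp_rot: [2.517, 1.879, 0.004]
wrist_force: [0.3, -0.3, -1.3]
width: 0.178
```

```bash
python3 -c "
from h import *
todo([.6079,.2439,.0485],73.4)
snap('side','s3',(200,190,300,270),7);snap('top','t4',(180,180,280,250),7)"
```

```text
t 9.12 pos [0.6092 0.2459 0.0501] shift mm [-2.3 -0.7  1.6] dist 2.8 F [ 0.34 -0.25 -1.32] w 0.178
turn [ 0.0021 -0.0015  0.0014] head 73.48
```

View pics/s3.png

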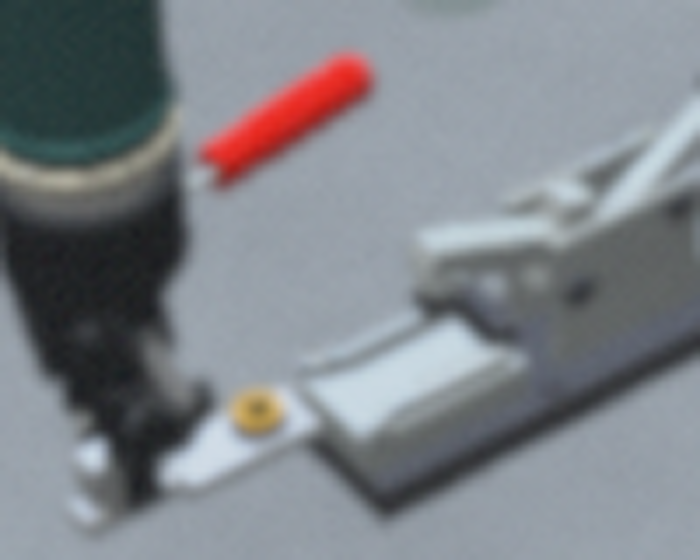

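View pics/t4.png

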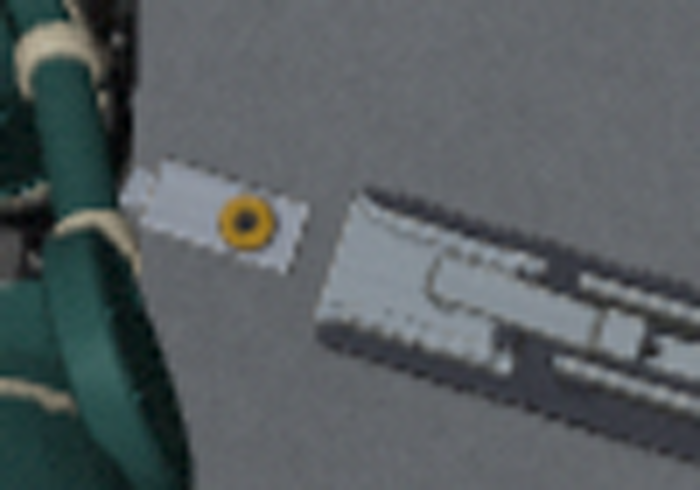

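```bash
python3 - <<'E'
from h import *
s=bot.read_state();c,_=snap("top","t5",(180,185,270,245),8); p,Rt=tool(s)
f=lambda q,z:(lambda P:(Rt.T@(P-p)*1000)[:2].round(1))(onz(c,(180+q[0]/7,180+q[1]/7),z))
print("tool xy mm: bracket front corners",f((308,205),.0515),f((288,274),.0515), "bush",f((246,222),.0575))
print("cheek rear ends (outer)",f((545,265),.0465),f((510,365),.0465))
print("bed corners",f((363,192),.0375),f((318,335),.0375))
c2,_=snap("side","s5",(225,205,310,270),8)
g=lambda q,z:(lambda P:(Rt.T@(P-p)*1000)[:2].round(1))(onz(c2,(200+q[0]/7,190+q[1]/7),z))
print("side: bush",g((257,411),.0575)," bracket front corners",g((325,425),.0515),"bed corners",g((305,378),.0375),g((365,440),.0375))
E
```

```text
tool xy mm: bracket front corners [-88.5  14.2] [-89.6 -15.5] bush [-67.4  -0.6]
cheek rear ends (outer) [-189.    20.2] [-187.9  -23.5]
bed corners [-106.5   27.6] [-107.3  -34.9]
side: bush [-67.3   0.7]  bracket front corners [-88.3 -18.3] bed corners [-105.8   24.5] [-104.2  -23.4]
```

View pics/t5.png

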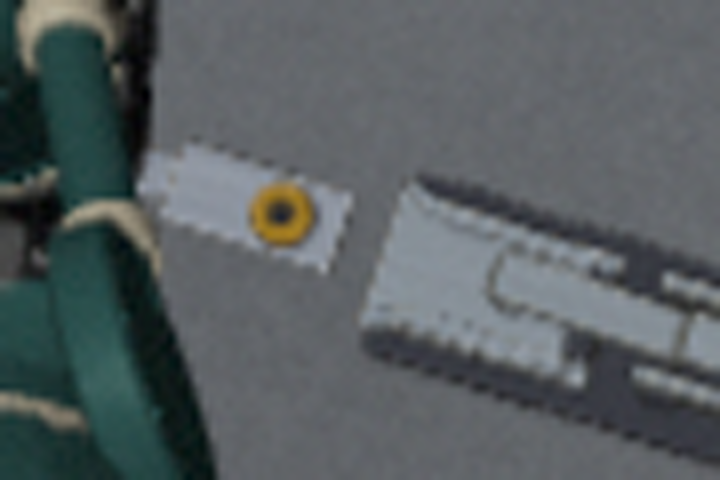

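View pics/s5.png

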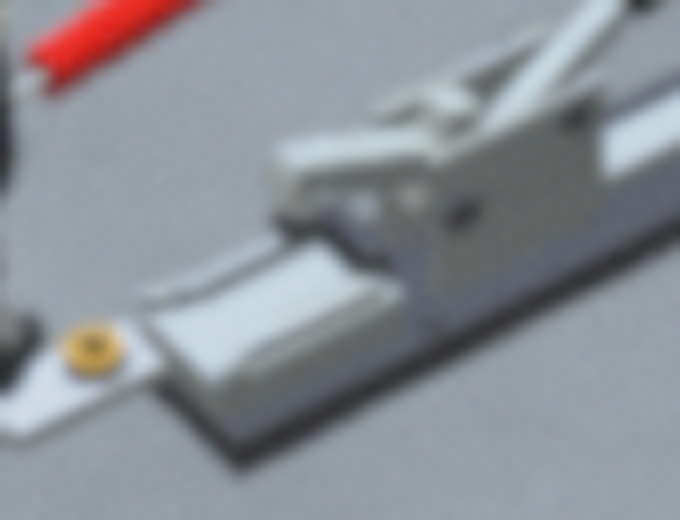

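Both fixed views put the bracket within about 1 mm of the centre line, with the pliers 0–1 mm toward −y. I'll start the entry.

>>> servo_tool:
  targets: "0.002 -0.001 0.001 -5 -0.7 0.5 5; 0 0 0 -8 0 0 5; 0 0 0 -8 0 0 5; 0 0 0 -8 0 0 5; 0 0 0 0 0 0 5"

```text
time: 9.73
tool_pos: [0.6, 0.2159, 0.0508]
tcp_rot: [2.517, 1.879, 0.003]
wrist_force: [-0.1, 0.2, -1.2]
width: 0.18
```

```bash
python3 -c "
from h import *
todo([.5836,.1625,.0485],73.4)"
```

```text
t 9.73 pos [0.6    0.2159 0.0508] shift mm [-55.8  -0.5   2.2] dist 55.9 F [-0.05  0.2  -1.15] w 0.18
turn [ 0.0016 -0.0012  0.0013] head 73.47
```

>>> servo_tool:
  targets: "0.002 -0.001 0.001 -6 -0.5 1 5; 0 0 0 0 0 2 5; 0 0 0 0 0 1 5; 0 0 0 0 0 0 5"

```text
time: 10.07
tool_pos: [0.5975, 0.2081, 0.0469]
tcp_rot: [-2.52, -1.874, -0.0]
wrist_force: [-0.6, -0.4, 0.6]
width: 0.175
```

>>> servo_tool:
  targets: "0 0 0 0 0 1 5; 0 0 0 0 0 1 5"

```text
time: 10.23
tool_pos: [0.5977, 0.2085, 0.0461]
tcp_rot: [-2.52, -1.874, 0.0]
wrist_force: [-2.9, -0.1, 5.0]
width: 0.177
```

>>> servo_tool:
  targets: "0 0 0 0 0 1 5; 0 0 0 0 0 1 5"

```text
time: 10.4
tool_pos: [0.5976, 0.2086, 0.0458]
tcp_rot: [-2.52, -1.875, 0.002]
wrist_force: [-2.9, -1.6, 6.0]
width: 0.182
```

I felt the bed at TCP z≈0.0465, so the bed is at about 0.0384. I'll lift 1.5 mm and slide in.

>>> servo_tool:
  targets: "0 0 0 0 0 -1.5 5; 0 0 0 -5 0 -0.3 5; 0 0 0 -6 0 0 5; 0 0 0 -6 0 0 5; 0 0 0 -6 0 0 5; 0 0 0 0 0 0 5"

```text
time: 10.9
tool_pos: [0.5905, 0.1855, 0.0471]
tcp_rot: [2.518, 1.878, -0.002]
wrist_force: [-0.3, 0.6, -1.5]
width: 0.185
```

```bash
python3 -c "
from h import *
todo([.5836,.1625,.0475],73.4)"
```

```text
t 10.9 pos [0.5905 0.1855 0.0471] shift mm [-24.   -0.1  -0.3] dist 24.0 F [-0.27  0.62 -1.54] w 0.185
turn [-0.0006  0.0008  0.0005] head 73.43
```

>>> servo_tool:
  targets: "0 0 0 -5 0 0 5; 0 0 0 -5 0 0 5; 0 0 0 -4 0 0 5; 0 0 0 -3 0 0 5; 0 0 0 0 0 0 5"

```text
time: 11.32
tool_pos: [0.5848, 0.1665, 0.0467]
tcp_rot: [-2.519, -1.876, 0.002]
wrist_force: [0.7, 0.0, -1.4]
width: 0.177
```

```bash
python3 -c "
from h import *
todo([.5836,.1625,.0475],73.4)"
```

```text
t 11.32 pos [0.5848 0.1665 0.0467] shift mm [-4.2 -0.  -0.8] dist 4.3 F [ 0.74  0.03 -1.36] w 0.177
turn [-0.0011  0.0009 -0.0008] head 73.35
```

Now short steps to feel for the stop.

>>> servo_tool:
  targets: "0 0 0 -1.5 0 -0.3 5; 0 0 0 -1 0 0 5"

```text
time: 11.48
tool_pos: [0.5842, 0.1639, 0.0472]
tcp_rot: [-2.52, -1.876, 0.002]
wrist_force: [-0.1, 0.2, -1.3]
width: 0.178
```

>>> servo_tool:
  targets: "0 0 0 -1 0 0 5; 0 0 0 -1 0 0 5"

```text
time: 11.65
tool_pos: [0.5836, 0.1619, 0.0472]
tcp_rot: [-2.52, -1.876, 0.001]
wrist_force: [-0.1, -0.5, 0.0]
width: 0.177
```

>>> servo_tool:
  targets: "0 0 0 -1 0 0 5; 0 0 0 -1 0 0 5"

```text
time: 11.82
tool_pos: [0.5835, 0.1612, 0.0475]
tcp_rot: [-2.519, -1.875, -0.002]
wrist_force: [-0.1, 4.6, -0.6]
width: 0.174
```

The bracket met the stop with 4.6 N. I'll lower it onto the bed and let go.

>>> servo_tool:
  targets: "0 0 0 0 0 0.8 5; 0 0 0 0 0 0.7 5; 0 0 0 0 0 0 5"

```text
time: 12.07
tool_pos: [0.5838, 0.1613, 0.0468]
tcp_rot: [-2.519, -1.876, -0.003]
wrist_force: [-0.0, -0.6, -1.3]
width: 0.181
```

>>> servo_tool:
  targets: "0 0 0 0 0 0 18; 0 0 0 0 0 0 25; 0 0 0 0 0 0 32; 0 0 0 0 0 0 32; 0 0 0 0 0 0 32; 0 0 0 0 0 0 32"

```text
time: 12.57
tool_pos: [0.5839, 0.1605, 0.0464]
tcp_rot: [2.519, 1.877, 0.001]
wrist_force: [0.8, 0.0, 0.8]
width: 0.374
```

```bash
python3 -c "
from h import *
todo([.5836,.1625,.0475],73.4)
snap('wrist','w7'); snap('side','s7',(210,170,330,260),6); snap('top','t7',(190,180,290,250),7)"
```

```text
t 12.57 pos [0.5839 0.1605 0.0464] shift mm [ 1.9 -0.8 -1.1] dist 2.3 F [0.79 0.04 0.79] w 0.374
turn [ 0.0007 -0.0004 -0.0002] head 73.39
```

View pics/w7.png

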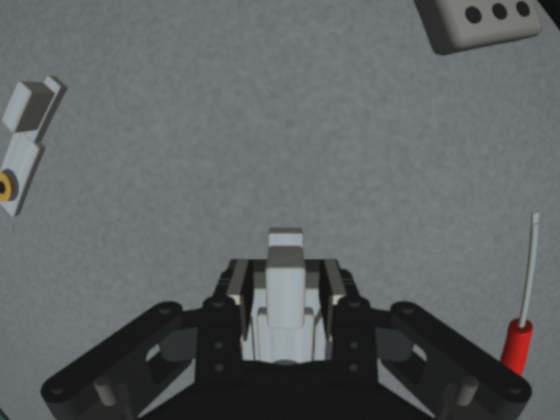

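View pics/s7.png

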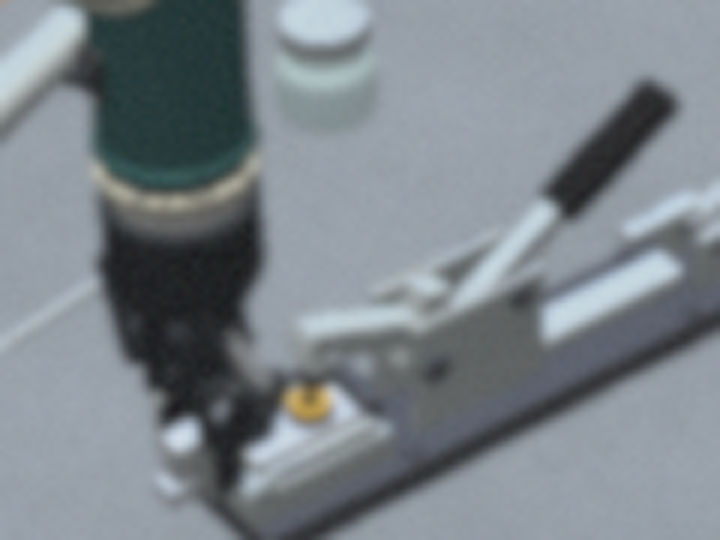

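The bracket lies between the cheeks with its bush under the pad, and the fingers are clear of the lug. I'll lift off and head for the press point.

>>> servo_tool:
  targets: "0 0 0 0 0 -10 36; 0 0 0 0 0 -25 36; 0 0 0 0 0 -40 36; 0 0 0 0 0 -40 20; 0 0 0 0 0 -40 5; 0 0 0 0 0 -40 0; 0 0 0 0 0 0 0; 0 0 0 0 0 0 0"

```text
time: 13.38
tool_pos: [0.5811, 0.1599, 0.2523]
tcp_rot: [-2.517, -1.876, 0.007]
wrist_force: [-0.6, 0.0, -0.5]
width: 0.001
```

```bash
python3 -c "
from h import *
todo([.5051,-.1018,.22],73.4)
snap('wrist','w8')"
```

```text
t 13.38 pos [0.5811 0.1599 0.2523] shift mm [-272.4    2.    32.9] dist 274.4 F [-0.59  0.01 -0.46] w 0.001
turn [-0.0041  0.0024 -0.0001] head 73.4
```

View pics/w8.png

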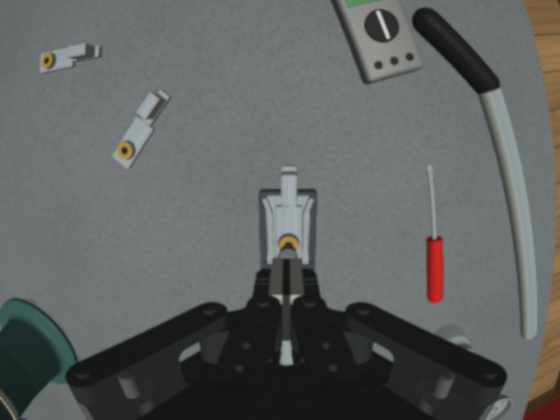

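```bash
python3 -c "
import cv2
cv2.imwrite('pics/w8b.png',cv2.resize(cv2.imread('pics/w8.png')[155:285,240:340],None,fx=5,fy=5,interpolation=cv2.INTER_CUBIC))"
```

```text
(no output)
```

View pics/w8b.png

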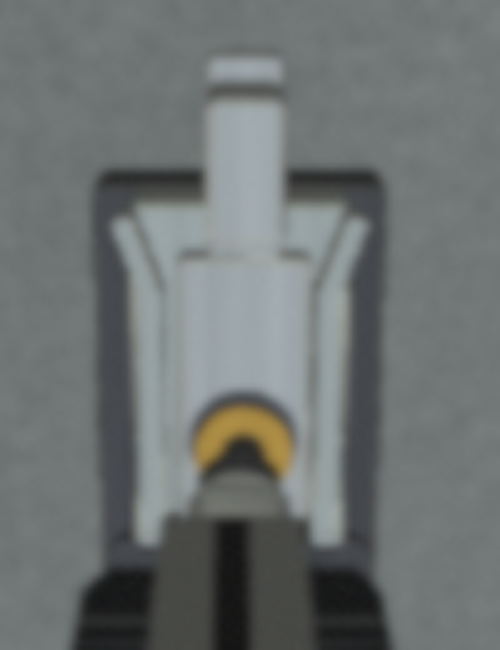

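```bash
python3 - <<'E'
from h import *
c,s=snap("wrist","tmp"); p,Rt=tool(s)
f=lambda q,z:(Rt.T@(onz(c,(240+q[0]/5,155+q[1]/5),z,s)-p)*1000)[:2].round(1)
print("bed end",f((240,205),.0384),"plate rear",f((245,256),.0484),"bush",f((244,450),.0559),"lug back",f((245,97),.0744),"cheek rear",f((240,543),.0474),"tail end",f((245,60),.0484), "plate sides",f((180,300),.0484),f((310,300),.0484),"cheeks outer",f((135,400),.0474),f((350,400),.0474))
E
```

```text
bed end [-11.9   3.9] plate rear [-21.1   4.9] bush [-64.3   4.7] lug back [18.9  4.6] cheek rear [-91.5   3.9] tail end [22.6  4.9] plate sides [-31.3  -9.5] [-31.3  19.4] cheeks outer [-55.4 -20.1] [-55.5  29. ]
```

The bush is 52.4 mm in from the bed end (53 is ideal) and laterally within about 1 mm, so the bracket is home. Now I'll move over the sleeve.

>>> servo_tool:
  targets: "-0.004 0.002 0 -38 0.3 0 0; 0 0 0 -38 0.3 0 0; 0 0 0 -38 0.3 0 0; 0 0 0 -38 0.3 0 0; 0 0 0 -38 0.3 0 0; 0 0 0 -38 0.3 0 0; 0 0 0 -20 0.3 0 0; 0 0 0 0 0 0 0"

```text
time: 14.15
tool_pos: [0.5022, -0.0842, 0.2365]
tcp_rot: [-2.499, -1.878, 0.028]
wrist_force: [-0.7, -0.5, -0.1]
width: -0.0
```

```bash
python3 -c "
from h import *
todo([.5051,-.1018,.155],73.4)
snap('side','s8',(210,130,370,260),5);snap('wrist','w9');snap('top','t9',(220,190,380,290),5)"
```

```text
t 14.15 pos [ 0.5022 -0.0842  0.2365] shift mm [-15.7   9.5  81.4] dist 83.4 F [-0.7  -0.49 -0.13] w -0.0
turn [-0.023   0.0049  0.008 ] head 73.86
```

View pics/s8.png

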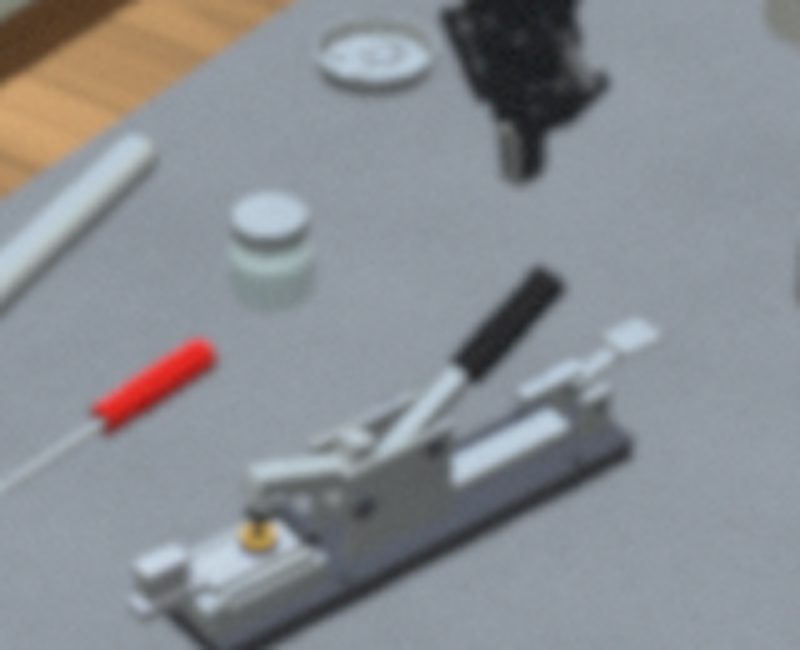

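View pics/w9.png

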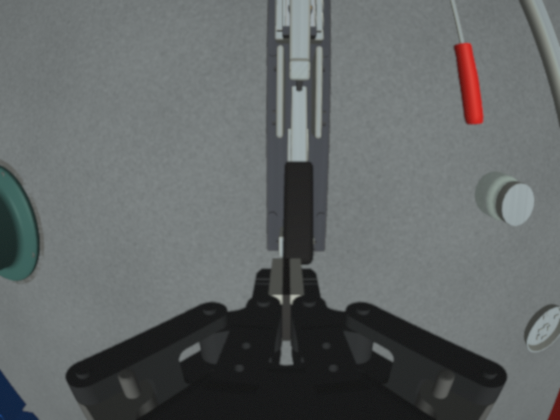

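The bracket sits in the mouth with its bush under the pad, and the sleeve is ahead of and right of the fingertips. I'll align and descend above the press point.

>>> servo_tool:
  targets: "-0.023 0.005 0.008 -5 5 15 0; 0 0 0 -5 4.5 20 0; 0 0 0 -5 0 15 0; 0 0 0 0 0 0 0; 0 0 0 0 0 0 0"

```text
time: 14.72
tool_pos: [0.5116, -0.0905, 0.1848]
tcp_rot: [-2.507, -1.889, -0.01]
wrist_force: [0.2, -0.5, 0.5]
width: 0.001
```

```bash
python3 -c "
from h import *
todo([.5051,-.1018,.155],73.4)"
```

```text
t 14.72 pos [ 0.5116 -0.0905  0.1848] shift mm [-12.8  -3.2  29.7] dist 32.5 F [ 0.24 -0.51  0.51] w 0.001
turn [ 0.0019 -0.0064  0.0106] head 74.01
```

>>> servo_tool:
  targets: "0.002 -0.006 0.011 -7 -1.6 8 0; 0 0 0 -6 -1.6 8 0; 0 0 0 0 0 8 0; 0 0 0 0 0 0 0; 0 0 0 0 0 0 0"

```text
time: 15.13
tool_pos: [0.5063, -0.1002, 0.1605]
tcp_rot: [2.515, 1.881, 0.003]
wrist_force: [0.2, -0.3, -0.3]
width: -0.0
```

```bash
python3 -c "
from h import *
todo([.5051,-.1018,.150],73.4)
snap('wrist','w10');snap('side','s10',(270,120,350,190),8)"
```

```text
t 15.13 pos [ 0.5063 -0.1002  0.1605] shift mm [-1.9 -0.8 10.5] dist 10.7 F [ 0.2  -0.29 -0.3 ] w -0.0
turn [ 0.0021 -0.0008  0.003 ] head 73.57
```

View pics/w10.png

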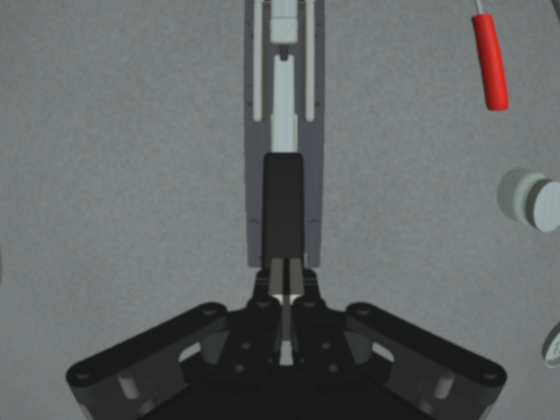

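View pics/s10.png

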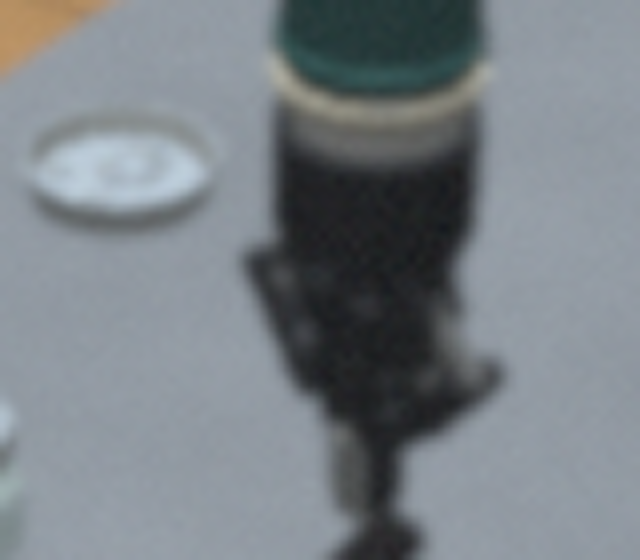

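The fingertips (col 286) stand over the sleeve (col 284). I'll start pressing in small steps, following the arc toward −x.

>>> servo_tool:
  targets: "0.002 0 0.003 2 -0.8 4 0; 0 0 0 0 0 3 0; 0 0 0 0 0 2 0; 0 0 0 0 0 2 0"

```text
time: 15.57
tool_pos: [0.5077, -0.0982, 0.1508]
tcp_rot: [2.518, 1.875, 0.005]
wrist_force: [-0.8, 0.3, -1.1]
width: 0.001
```

>>> servo_tool:
  targets: "0 0 0 -0.5 0 2 0; 0 0 0 -0.5 0 2 0; 0 0 0 -1 0 2 0; 0 0 0 -1 0 2 0"

```text
time: 15.9
tool_pos: [0.5072, -0.1013, 0.1429]
tcp_rot: [2.517, 1.875, 0.006]
wrist_force: [-1.5, 0.2, 2.3]
width: 0.001
```

```bash
python3 -c "
from h import *
todo([.5051,-.1018,.14],73.4)"
```

```text
t 15.9 pos [ 0.5072 -0.1013  0.1429] shift mm [-1.1 -1.9  2.9] dist 3.7 F [-1.52  0.17  2.26] w 0.001
turn [ 0.0047 -0.0011 -0.0005] head 73.37
```

Contact at 2.3 N. I'll continue.

>>> servo_tool:
  targets: "0.004 0 0 -1.2 -0.4 2.5 0; 0 0 0 -1.2 -0.4 2.5 0; 0 0 0 -1.2 -0.3 2.5 0; 0 0 0 -1.2 -0.3 2.5 0"

```text
time: 16.23
tool_pos: [0.5056, -0.1065, 0.1331]
tcp_rot: [2.518, 1.876, 0.004]
wrist_force: [-0.3, 0.5, 3.0]
width: 0.002
```

>>> servo_tool:
  targets: "0 0 0 -1.2 0 2.5 0; 0 0 0 -1.2 0 2.5 0; 0 0 0 -1.2 0 2.5 0; 0 0 0 -1.2 0 2.5 0"

```text
time: 16.57
tool_pos: [0.5046, -0.1104, 0.1242]
tcp_rot: [2.52, 1.875, 0.008]
wrist_force: [-1.7, 2.9, 6.8]
width: -0.003
```

>>> servo_tool:
  targets: "0 0 0 -1 0 2.5 0; 0 0 0 -1 0 2.5 0; 0 0 0 -1 0 2.5 0; 0 0 0 -1 0 2.5 0"

```text
time: 16.9
tool_pos: [0.5037, -0.1132, 0.1161]
tcp_rot: [-2.52, -1.873, -0.011]
wrist_force: [-0.5, 2.3, 5.9]
width: -0.005
```

```bash
python3 -c "
from h import *
todo([.4995,-.1206,.088],73.4)"
```

```text
t 16.9 pos [ 0.5037 -0.1132  0.1161] shift mm [-8.5 -2.  28.1] dist 29.4 F [-0.53  2.28  5.88] w -0.005
turn [ 0.0032 -0.0067 -0.0025] head 73.26
```

>>> servo_tool:
  targets: "0.003 -0.006 -0.002 -1 -0.5 2.5 0; 0 0 0 -1 -0.5 2.5 0; 0 0 0 -1 -0.5 2.5 0; 0 0 0 -0.8 -0.5 2.5 0"

```text
time: 17.23
tool_pos: [0.503, -0.1154, 0.1079]
tcp_rot: [2.519, 1.875, 0.009]
wrist_force: [-1.2, 1.1, 5.9]
width: 0.001
```

>>> servo_tool:
  targets: "0 0 0 -0.7 0 2 0; 0 0 0 -0.7 0 2 0; 0 0 0 -0.6 0 2 0"

```text
time: 17.48
tool_pos: [0.5027, -0.1165, 0.1026]
tcp_rot: [-2.521, -1.875, -0.012]
wrist_force: [-2.1, 1.6, 6.6]
width: -0.001
```

```bash
python3 -c "
from h import *
todo([.4995,-.1206,.088],73.4)"
```

```text
t 17.48 pos [ 0.5027 -0.1165  0.1026] shift mm [-4.9 -2.  14.6] dist 15.5 F [-2.06  1.6   6.61] w -0.001
turn [ 0.0044 -0.0061 -0.0021] head 73.28
```

>>> servo_tool:
  targets: "0.004 -0.006 -0.002 -0.5 -0.5 1.8 0; 0 0 0 -0.5 -0.5 1.8 0; 0 0 0 -0.4 0 1.8 0"

```text
time: 17.73
tool_pos: [0.5025, -0.1173, 0.098]
tcp_rot: [2.519, 1.876, 0.004]
wrist_force: [-1.8, 1.3, 4.4]
width: -0.005
```

>>> servo_tool:
  targets: "0 0 0 -0.3 0 1.5 0; 0 0 0 -0.3 0 1.5 0"

```text
time: 17.9
tool_pos: [0.5022, -0.1177, 0.0946]
tcp_rot: [2.519, 1.876, 0.005]
wrist_force: [0.4, 0.9, 1.4]
width: -0.0
```

>>> servo_tool:
  targets: "0 0 0 -0.2 0 1.5 0; 0 0 0 -0.2 0 1.5 0"

```text
time: 18.07
tool_pos: [0.5021, -0.1181, 0.0909]
tcp_rot: [2.519, 1.876, 0.005]
wrist_force: [1.2, 0.5, 1.6]
width: -0.0
```

>>> servo_tool:
  targets: "0 0 0 -0.2 0 1.3 0; 0 0 0 -0.2 0 1.3 0"

```text
time: 18.23
tool_pos: [0.5015, -0.1186, 0.0872]
tcp_rot: [2.519, 1.876, 0.004]
wrist_force: [-0.4, 0.2, 0.4]
width: -0.0
```

The force is falling away, so it has gone over centre. I'll continue gently until the stop is felt.

>>> servo_tool:
  targets: "0 0 0 0 0 1 0; 0 0 0 0 0 1 0"

```text
time: 18.4
tool_pos: [0.5012, -0.1188, 0.0847]
tcp_rot: [-2.519, -1.876, -0.003]
wrist_force: [-1.9, 0.7, 10.5]
width: -0.0
```

>>> servo_tool:
  targets: "0 0 0 0 0 1 0; 0 0 0 0 0 1 0"

```text
time: 18.57
tool_pos: [0.5013, -0.1188, 0.0846]
tcp_rot: [-2.519, -1.876, -0.003]
wrist_force: [-3.5, 2.1, 11.5]
width: 0.001
```

>>> servo_tool:
  targets: "0 0 0 0 0 1 0; 0 0 0 0 0 1 0"

```text
time: 18.73
tool_pos: [0.5012, -0.1187, 0.0848]
tcp_rot: [-2.518, -1.875, -0.002]
wrist_force: [-3.6, 1.4, 9.6]
width: -0.001
```

I met the stop at about 11 N at z=0.0847. I'll lift off and check that it stays locked.

>>> servo_tool:
  targets: "0 0 0 0 0 -3 0; 0 0 0 0 0 -10 0; 0 0 0 0 0 -25 0; 0 0 0 0 0 -35 0; 0 0 0 0 0 -35 0; 0 0 0 0 0 -20 0; 0 0 0 0 0 0 0; 0 0 0 0 0 0 0"

```text
time: 19.4
tool_pos: [0.4976, -0.1189, 0.2172]
tcp_rot: [-2.514, -1.872, 0.008]
wrist_force: [0.2, 0.4, 0.2]
width: -0.0
```

```bash
python3 -c "
from h import *
todo([.4795,-.1876,.20],73.4)
snap('side','s11',(220,150,370,260),5);snap('wrist','w11')"
```

```text
t 19.4 pos [ 0.4976 -0.1189  0.2172] shift mm [-71.    2.6  17.1] dist 73.1 F [0.22 0.38 0.21] w -0.0
turn [-0.0091 -0.0003 -0.0009] head 73.35
```

View pics/s11.png

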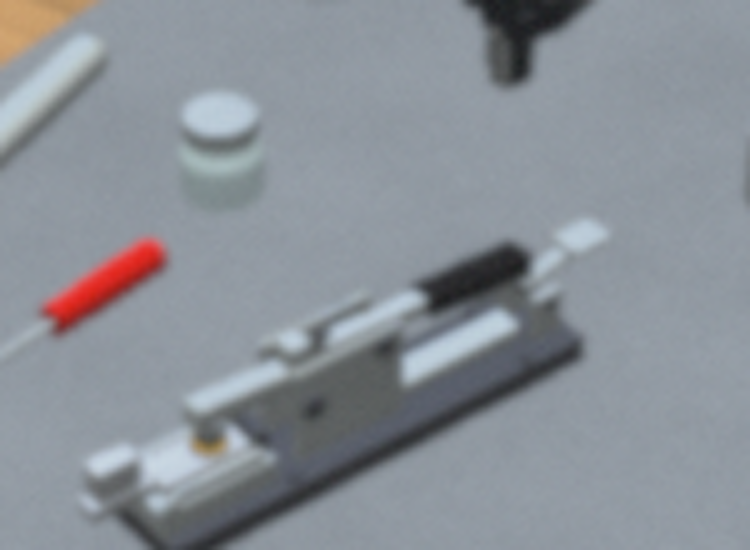

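View pics/w11.png

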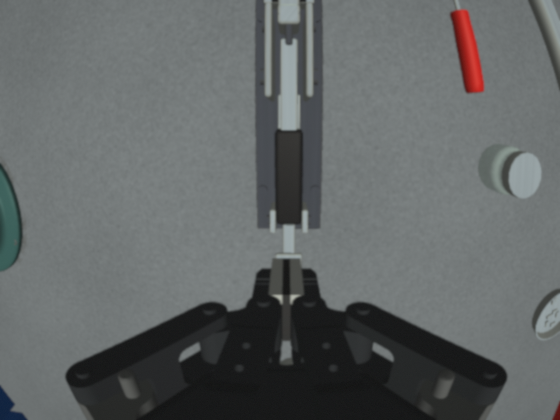

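The handle stays locked by itself: sleeve level, pad down on the bush, bracket in place. Now to the tab.

>>> servo_tool:
  targets: "-0.009 0 0 -25 1 3 0; 0 0 0 -25 1 3 0; 0 0 0 -20 0.5 3 0; 0 0 0 0 0 0 0; 0 0 0 0 0 0 0"

```text
time: 19.92
tool_pos: [0.4737, -0.1855, 0.1966]
tcp_rot: [-2.505, -1.87, 0.013]
wrist_force: [-0.7, 1.7, -0.1]
width: 0.0
```

```bash
python3 -c "
from h import *
todo([.4787,-.1905,.085],73.4)"
```

```text
t 19.92 pos [ 0.4737 -0.1855  0.1966] shift mm [ -3.7   8.1 111.5] dist 111.8 F [-0.65  1.72 -0.11] w 0.0
turn [-0.0171 -0.0027  0.0017] head 73.5
```

>>> servo_tool:
  targets: "-0.017 -0.003 0.002 -2 4 25 0; 0 0 0 -2 3 30 0; 0 0 0 0 0 25 0; 0 0 0 0 0 8 0; 0 0 0 0 0 0 0; 0 0 0 0 0 0 0"

```text
time: 20.42
tool_pos: [0.4769, -0.1867, 0.1011]
tcp_rot: [-2.513, -1.873, 0.004]
wrist_force: [0.3, 0.3, -1.0]
width: 0.004
```

```bash
python3 -c "
from h import *
todo([.4787,-.1905,.0694],73.4)
snap('side','s12',(280,140,370,220),8)
snap('top','t12',(300,220,370,280),9)"
```

```text
t 20.42 pos [ 0.4769 -0.1867  0.1011] shift mm [-3.3  3.1 31.7] dist 32.0 F [ 0.27  0.3  -1.02] w 0.004
turn [-0.0077 -0.0028 -0.0001] head 73.39
```

View pics/s12.png

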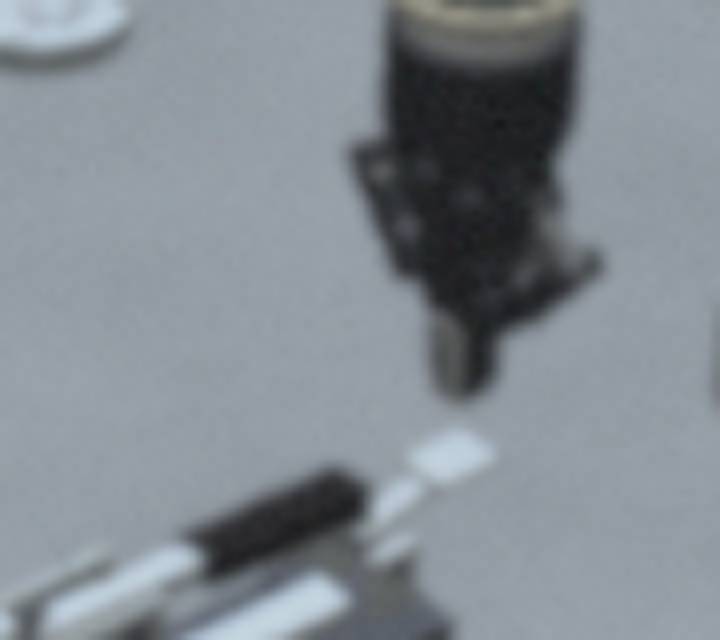

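View pics/t12.png

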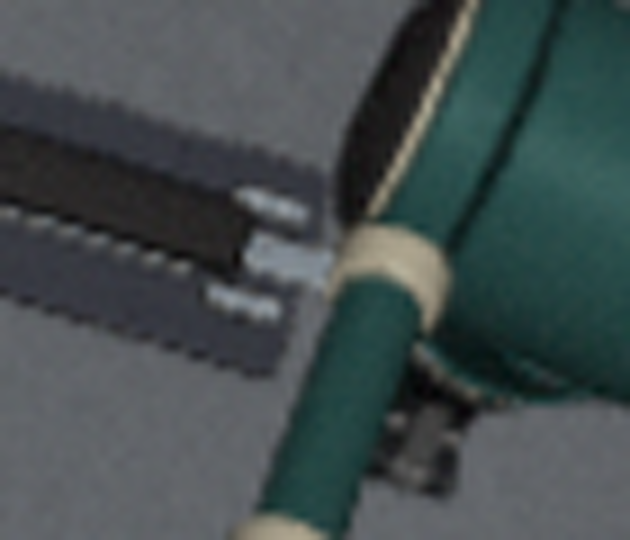

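The fingertips stand directly above the tab. I'll descend.

>>> servo_tool:
  targets: "-0.008 -0.003 0 -1.7 1.6 8 0; 0 0 0 -1.5 1.5 8 0; 0 0 0 0 0 5 0; 0 0 0 0 0 2 0; 0 0 0 0 0 0 0"

```text
time: 20.93
tool_pos: [0.4845, -0.1931, 0.0827]
tcp_rot: [2.508, 1.87, 0.01]
wrist_force: [-0.8, -0.1, -0.9]
width: -0.001
```

```bash
python3 -c "
from h import *
todo([.4787,-.1905,.0694],73.4)"
```

```text
t 20.93 pos [ 0.4845 -0.1931  0.0827] shift mm [ 0.9 -6.5 13.2] dist 14.7 F [-0.82 -0.13 -0.85] w -0.001
turn [0.0143 0.0024 0.0004] head 73.42
```

>>> servo_tool:
  targets: "0.01 0.002 0 0.5 -3 2 0; 0 0 0 0 -2 2 0; 0 0 0 0 0 2 0; 0 0 0 0 0 0 0; 0 0 0 0 0 0 0"

```text
time: 21.35
tool_pos: [0.4796, -0.1913, 0.0764]
tcp_rot: [2.516, 1.876, 0.003]
wrist_force: [-0.1, 0.2, -0.2]
width: -0.001
```

```bash
python3 -c "
from h import *
todo([.4787,-.1905,.0694],73.4)"
```

```text
t 21.35 pos [ 0.4796 -0.1913  0.0764] shift mm [ 0.5 -1.1  7. ] dist 7.1 F [-0.07  0.22 -0.18] w -0.001
turn [ 0.0036  0.0002 -0.    ] head 73.4
```

>>> servo_tool:
  targets: "0.003 0 0 0.3 -1 2 0; 0 0 0 0 0 2 0; 0 0 0 0 0 1.5 0"

```text
time: 21.6
tool_pos: [0.4791, -0.1909, 0.0711]
tcp_rot: [2.518, 1.876, 0.001]
wrist_force: [0.3, -0.5, -0.4]
width: -0.001
```

>>> servo_tool:
  targets: "0 0 0 0 0 1.5 0; 0 0 0 0 0 1.5 0"

```text
time: 21.77
tool_pos: [0.4793, -0.1914, 0.0681]
tcp_rot: [2.516, 1.877, 0.0]
wrist_force: [-0.7, -1.8, 3.0]
width: -0.001
```

>>> servo_tool:
  targets: "0 0 0 0 0 1.5 0; 0 0 0 0 0 1.5 0"

```text
time: 21.93
tool_pos: [0.4793, -0.1923, 0.0655]
tcp_rot: [2.515, 1.877, -0.001]
wrist_force: [-2.0, -2.2, 4.5]
width: 0.004
```

>>> servo_tool:
  targets: "0 0 0 0 0 1.5 0; 0 0 0 0 0 1.5 0"

```text
time: 22.1
tool_pos: [0.4794, -0.1929, 0.0627]
tcp_rot: [2.514, 1.876, -0.002]
wrist_force: [-1.4, -3.2, 2.2]
width: 0.003
```

The force rose to 4.5 N and then fell to 2.2 N at 6.5 mm of travel. I'll look to see whether the handle sprang.

```bash
python3 -c "
from h import *
snap('side','s13',(210,130,370,260),5)"
```

```text
(no output)
```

View pics/s13.png

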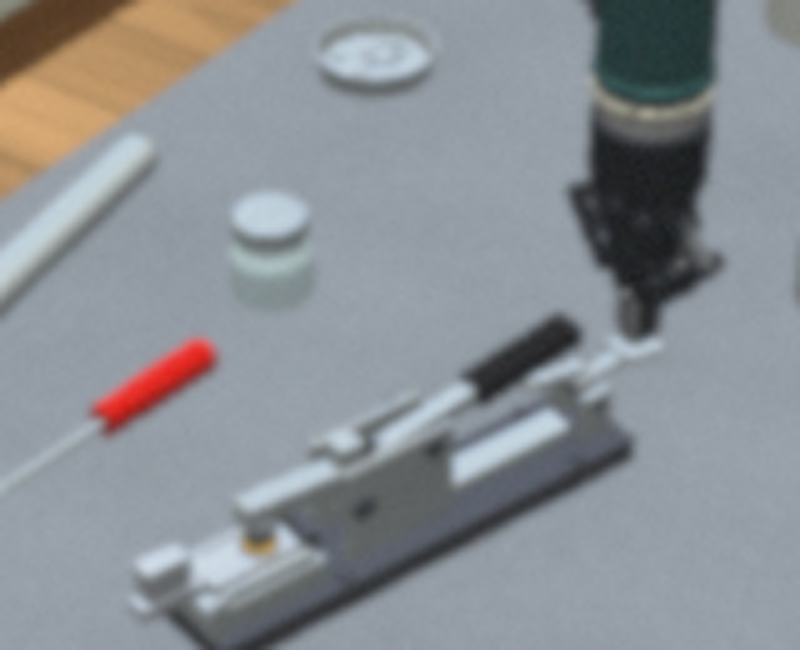

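The handle is springing up. I'll hold a moment, then lift clear.

>>> servo_tool:
  targets: "0 0 0 0 0 0 0; 0 0 0 0 0 0 0; 0 0 0 0 0 0 0; 0 0 0 0 0 0 0; 0 0 0 0 0 -3 0; 0 0 0 0 0 -5 0; 0 0 0 0 0 -10 0; 0 0 0 -10 0 -25 0"

```text
time: 22.82
tool_pos: [0.4725, -0.198, 0.1012]
tcp_rot: [-2.511, -1.874, 0.006]
wrist_force: [0.2, 0.5, -0.4]
width: 0.003
```

>>> servo_tool:
  targets: "0 0 0 -15 0 -35 0; 0 0 0 -15 0 -35 0; 0 0 0 -15 0 -35 0; 0 0 0 -10 0 -20 0; 0 0 0 0 0 0 0; 0 0 0 0 0 0 0; 0 0 0 0 0 0 0; 0 0 0 0 0 0 0"

```text
time: 23.48
tool_pos: [0.4581, -0.2519, 0.2396]
tcp_rot: [-2.515, -1.879, -0.001]
wrist_force: [0.1, -0.2, 0.8]
width: 0.002
```

```bash
python3 -c "
from h import *
todo([.4787,-.1905,.0694],73.4)
snap('side','s14',(210,130,370,260),5);snap('top','t14',(180,170,380,290),4)
snap('wrist','w14')"
```

```text
t 23.48 pos [ 0.4581 -0.2519  0.2396] shift mm [ 64.3   2.6 170.3] dist 182.1 F [ 0.12 -0.24  0.76] w 0.002
turn [-0.0012 -0.002   0.0023] head 73.53
```

View pics/s14.png

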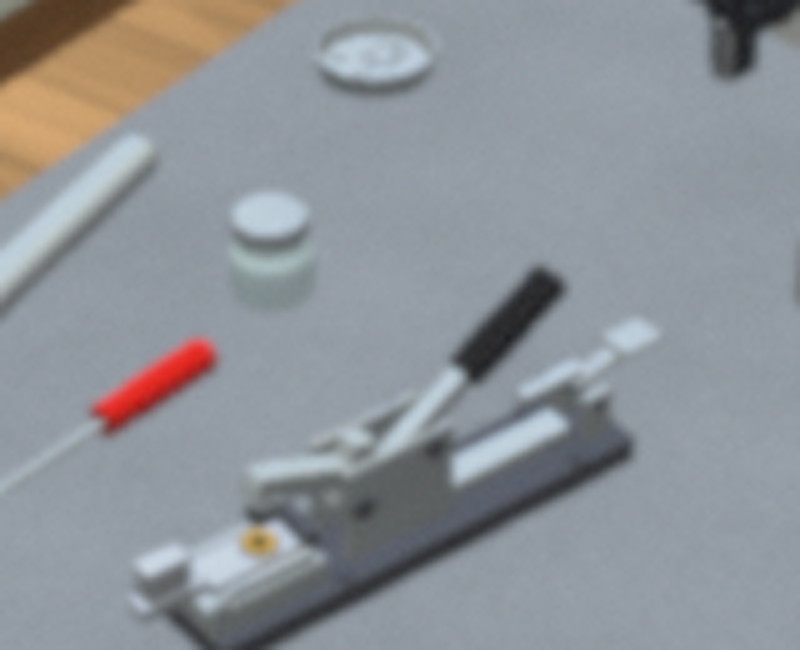

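View pics/t14.png

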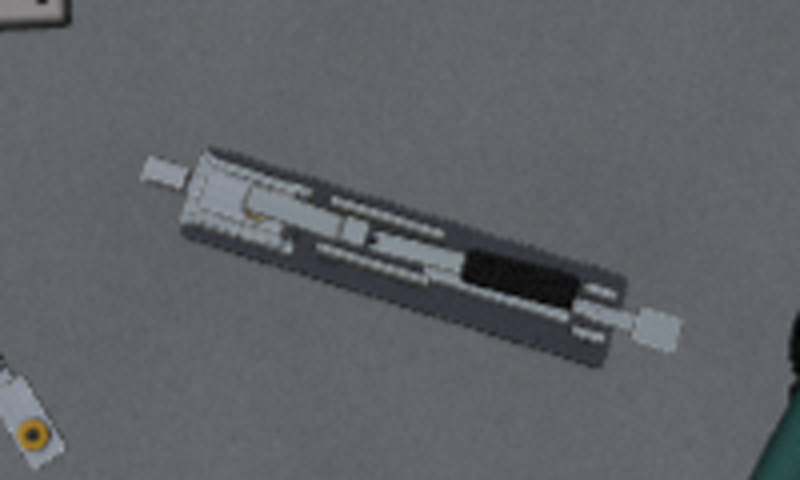

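The handle is up, the tab is back at rest, and the bracket is in place. The bush is visibly lower: crop row 542 against 535 before, about 5 mm. The robot is clear, so I'll hand in.

```bash
python3 -c "
from workcell import finish_job
print(finish_job())"
```

```text
the job is handed in; nothing more can be done
None
```

I handed the job in at about 23.6 s of robot time; the hand-in gives no verdict, so the result below is from my own checks.

**What I did**
- I took the bracket farthest from the base and slid it flat into the mouth, meeting the stop with a 4.6 N wrist reading, then let go.
- I pressed the handle. It took at most about 7 N before going over centre, then met its rigid stop at about 11 N, and it stayed locked after I lifted off.
- I pressed the release tab at about 4.5 N. The handle sprang up after about 6 mm of tab travel.

**Last checks**
- **Bracket position:** before pressing, the bush was about 52.4 mm in from the bed end (53 ideal) and about 1 mm off the centre line. The last side and top views show it still in place.
- **Bush:** it sits lower by about 1.4 px in the side view, roughly 5 mm. This is a coarse reading, and I did not measure the pressed depth more closely.
- **Handle and tab:** the handle is fully raised and the tab is back up.
- **Bystanders:** the screwdriver and jar look where they were. I did not measure the multimeter or motor again, but I saw no contact with anything else on the bench.

**Where the measurements disagreed**
- The wrist camera was about 1.6–1.8 mm off sideways compared with the grasped lug and the top view. I corrected for it before sliding the bracket in.
- The bed height found by camera (37.5 mm) was about 1 mm below where I felt it (38.4 mm).

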